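# Lock the small lathe's bed with its R-clip

## Task

Take the big R-clip off the barbed hook it is stowed on (hold its straight leg, raise it, tip the leg up and back the eye off over the barb) and lay it flat across the two wooden strips of the rest, letting go of it. Then take it again by its neck and push its leg through the cross-hole of the lathe's upright locking pin until the bow springs over the pin, and leave it there. Leave the screwdriver, bottle and wood offcut alone.

Things in the scene. Friction and masses are not known exactly. Their poses are not given: they have to be found in the camera images.
- clip_leg (a point): The R-clip: one bent steel bar 8 mm thick, 185 mm long, about 0.12 kg, lying flat. Axes of all clip points: x along the straight leg towards its tip, y level across from leg to bow, z up. This point is on the leg's centre line, 110 mm ahead (+x) of the eye's centre, 54 mm short of the rounded tip; bare leg (8 mm wide) to grip from 98 to 160 mm ahead of the eye.
- clip_neck (a point): Centre of the clip's neck: two bars side by side, 20 mm wide in all, 8 mm thick, from 17 to 44 mm ahead of the eye's centre; this point is 30 mm ahead of it and 6 mm to the +y side of the leg's centre line. Hold it here for pushing it home.
- clip_eye (a point): Centre of the clip's eye, the ring at its rear end: outer diameter 42 mm, inner 26 mm; 6 mm to the +y side of the leg's centre line, 164 mm behind the leg's tip.
- clip_seat (a point): Point on the leg's centre line, 64 mm ahead of the eye, beside the middle of the bow's curve; it lies on the pin's axis when the clip is home. Past that curve the bow comes within 3 mm of the leg, then flares away to a blunt end 97 mm ahead of the eye.
- bow (a joint): Spring of the bow, hinged where the neck ends: angle in rad, 0 sprung shut, at most 0.5, about 0.1 to 0.2 while its narrow place passes the pin. Pushing it over takes roughly 5 to 12 N along the leg.
- hook (a point): Top bend of the barbed hook, a 6 mm round bar. Its stem goes straight down from here 38 mm, through the clip's eye, to the ledge the clip lies on; its arm goes 24 mm level towards -x (away from the clip's leg), its tip bent back 4 mm under it. The eye does not come off flat; tilted 45 deg, leg up, it does: tilt, raise, then back it off towards -x. Axes as rack.
- rack: Stowing rack, fixed, 200 x 74 mm; origin on the table, 100 mm ahead (+x) of the hook's stem, on its middle line; x along the stowed leg to its tip. Eye and neck lie between steel cheeks 48 mm apart, 70 mm high, from 24 mm behind to 50 mm ahead of the stem: the neck cannot be gripped there.
- rack_gap (a point): Point of the rack under the stowed leg, 110 mm ahead of the stem, 49 mm above the table (the stowed clip's mid-plane). From 55 to 130 mm ahead of the stem there is free room under the leg down to 12 mm above the table; the leg lies on a block 133 to 147 mm ahead. Axes as rack.
- rest: Wooden rest, fixed board 190 x 90 x 10 mm; origin on the table under its centre. Two strips along y, 90 mm long, 12 mm wide, tops 30 mm above the table, stand at x = -70 and +70 mm. The clip lies along x, eye on one strip, leg end on the other, its mid-plane 34 mm above the table, its neck free between them.
- mount: End of the lathe bed, fixed; origin on the table under the axis of the upright locking pin. x is the direction of the pin's cross-hole, from its open end (robot side) towards the bed. Block under the pin: 38 mm high, ends 17 mm before the pin's axis. Ahead: bed rails 40 mm high, a chuck up to 75 mm high from 134 mm on, a headstock 83 mm high from 160 mm on.
- pin_foot (a point): On the locking pin's axis, 38 mm above the table. The steel pin is 26 mm thick with a half-round top; its hole is 11 mm wide and high, level along x, centre 22 mm below the top of its dome. How far the pin stands out is not given: its top is 82 to 110 mm above the table (hole centre 60 to 88 mm). It stays as it is and bears 20 N, so feel for the top. Axes as mount.
- screwdriver: Black-handled screwdriver, 190 mm, lying loose; a bystander. Origin under its middle.
- glue: White bottle, 56 mm thick, 130 mm tall, standing; a bystander. Origin under its middle.
- offcut: Wood offcut 45 x 130 x 30 mm, lying loose; a bystander. Origin under its middle.
Not all that is in view belongs to the job. There is more than one size of the part that bears clip_leg; the job needs the middle-sized.

How it is judged:
On the way, in this order (a step that is already met when the one before it is completed fails the run):
1. the clip's eye is off the hook (distance between clip_eye and hook above 0.06 m), for 0.1 s.
2. the clip lies flat and still across both strips of the rest, let go (z of clip_eye in the frame of rest between 0.03 and 0.039 m and z of clip_leg in the frame of rest between 0.03 and 0.039 m and x of clip_seat in the frame of rest between -0.045 and 0.045 m and y of clip_seat in the frame of rest between -0.05 and 0.05 m and contact force between the fingers and clip below 0.1 N and linear speed of clip below 0.02 m/s), for 0.2 s.
At the end, for the whole second after the job is handed in: The clip's leg runs through the pin's cross-hole (its seat point within 6 mm of the pin's axis along and across the hole, 56 to 93 mm above the table, leg within 0.2 rad of the hole's direction), the bow is sprung back round the pin (joint under 0.06 rad), and the clip is still (x of clip_seat in the frame of mount between -0.006 and 0.006 m and y of clip_seat in the frame of mount between -0.006 and 0.006 m and height (world z) of clip_seat between 0.056 and 0.093 m and angle between the x axis of clip and the x axis of mount, either way round below 0.2 rad and value of joint bow below 0.06 rad and linear speed of clip below 0.02 m/s); the robot touches nothing.
It fails at once if the screwdriver, bottle or offcut is moved more than 40 mm (distance of any of screwdriver, glue, offcut from where it was at the start of the episode above 0.04 m).
It also fails if it takes over 72 s, if anything falls off the work surface, if the arm or the gripper's body presses on something with over 40 N, if the wrist force passes 120 N, or if a joint passes its speed limit or range.

## Robot

A 7-joint arm with a two-finger parallel gripper is mounted at the origin on the work surface. World frame = base frame: x ahead of the robot, y to its left, z up, the work surface at z = 0. Lengths are in m, angles in rad, forces in N, time in s.
With the tool pointing down it reaches from about 0.425 to 0.925 m from the base axis. Payload 6.8 kg.
Tool frame: the origin (TCP) lies midway between the tips of the shut fingers; the grasp point (between the pads) lies 19 mm behind it; z points along the fingers, y is the direction in which the jaws open and shut (so a half turn about z gives the same grasp; the last joint's range is limited). The gripper opens to 85 mm and grips with 20 to 120 N. Pads are 22 mm wide; open, the fingers measure 114 mm over their backs; the gripper's body (76 mm by 85 mm) begins 54 mm behind the grasp point. The pads swing forward as they close: fully open they stand 13 mm farther back than shut.
Start: joints at [1.191, 0.477, 0.022, 1.555, -0.011, 1.109, -0.083], TCP at [0.181, -0.65, 0.231] pointing down, gripper open.
Joint ranges: [-2.96, 2.96], [-0.34, 2.1], [-1.41, 1.46], [0.24, 2.44], [-1.37, 4.51], [0.17, 1.92], [-2.96, 2.96]. Speed limits (rad/s): [2.39, 2.39, 3.14, 3.14, 3.14, 3.14, 3.14].

## Interface

Orientations are given as a rotation vector (axis times angle).
In Python, from bench import r, imaging gives the robot as it stands.
- The arm moves only by the tool jog_arm, never from a script. Its argument "rows" is a list of rows, each an object with "delta_rot": the turn, a rotation vector about the tool's x, y, z in degrees, a list of three; "xyz": the shift along the tool's x, y, z in cm, a list of three; "fingers": the closure, from 0 (fully open) to 1 (shut). A call has exactly 5 rows; each row is the pose to reach, as a shift and turn from the pose measured when the call began, along the tool's axes at that moment; what a row does not reach only later rows make up. A row lasts 1/12 s, in which the tool goes at most 41.7 mm and 7.16 degrees, less where a joint would pass 70% of its speed; a pose out of reach is approached as far as the arm can. A call with a gripper value outside its range is refused whole. The fingers move at their own pace and stop on an object; "grip_force" is the grip in N (left out, the last holds). Time passes only in rows, so rows that repeat a pose let the fingers close, or fill a call up. It gives the time, the measured TCP pose, the force and the opening at its end, in the units of the state.
- r.get_obs(): the state, without advancing time (a new reading comes with each control period).
- imaging.grab_frame(name): name is "scene" or "top" or "wrist"; returns the picture (420x560x3 uint8, blue, green, red); there is no depth.
- imaging.camera_info(name): a dict with "camera_matrix" (3x3 intrinsics, pixels), "k1" (the pictures are not rectified: a ray, as slopes to the right and down, at radius r is drawn at 1 + k1 r^2 times it, then the intrinsics apply), "xyz" and "attitude" of the camera in the world. Camera axes: x right, y down, z forward; pixel columns grow to the right and rows downward; lengths in m; the calibration is good to about 2 mm. A picture is of the moment at which its call begins: read the wrist's pose just before it. camera_info takes no time and is no camera call; for the wrist camera it gives the pose at the moment of the call.
- r.hand_in(): hands the job in, once; it reports no verdict.
Trained networks look in the newest picture that a camera, given by its name, has taken for a name from the list of things; names that differ only in an ending like _2 or _b are one class to them, and where a whole thing is asked for, a point or a joint stands for the part that bears it (a point fixed in the world has none). Each returns a list of dicts, best first, with "conf" (0 to 1); they miss things now and then, are a little off and sometimes report something else, mostly with a low value. They report only what shows in the picture. A call takes as long as a camera call. They do not tell look-alikes from the thing itself.
- imaging.find_in(camera, query): "position" ([column, row] in pixels, amid what is visible of it).
- imaging.cut_out(camera, query): "region" (420x560 bool, what is visible of it) and "position" ([column, row] in pixels, amid what is visible of it).
- imaging.tip_of(camera, query): "position" ([column, row] in pixels: a listed point, or the origin of a listed thing).
The state is a dict: "clock": time; "joints": joint angles; "qvel": joint speeds; "tau": joint torques, N m; "tcp_pos": TCP position; "orientation": TCP orientation; "contact_force": force on the tool from outside, world axes, zero at the start; "moment": the same for the moment, N m; "grip_width": finger opening in m.
Only numpy, scipy, OpenCV 4.12 (cv2) and the standard library are available. Lean on these libraries where they do the work, as an engineer would, in place of code of your own. Each camera call takes 0.05 s, during which the arm holds its last target.

## Working session

There is one attempt and no reset: what is moved stays moved. The work goes in short steps, Python scripts to look and compute and a tool call to move; the robot and the scene stay as the last step left them, time stands still between calls to the robot, and variables do not carry over. Pictures are saved under pics/ and viewed, and the job is handed in when it is done.

Besides the shell and the picture viewer there is one more tool, called as name(argument=value, ...) on one line, values as JSON. jog_arm: Moves the arm, as the interface text tells. Its arguments: {"type":"object","properties":{"rows":{"type":"array","items":{"type":"object","properties":{"delta_rot":{"type":"array","items":{"type":"number"}},"xyz":{"type":"array","items":{"type":"number"}},"fingers":{"type":"number"}}}},"grip_force":{"type":"number"}},"required":["rows"]}

```bash
ls; mkdir -p pics
python3 - <<'E'
from bench import r, imaging
import cv2
print(r.get_obs())
for n in ["scene","top","wrist"]:
    print(n, imaging.camera_info(n))
    cv2.imwrite(f"pics/a_{n}.png", imaging.grab_frame(n))
E
```

```text
pics
{'clock': 0.0, 'joints': array([ 1.19092785,  0.47781863,  0.02235013,  1.55646461, -0.01152756,
        1.10929134, -0.08310246]), 'qvel': array([-0.00031577,  0.00215858,  0.00156903, -0.00347525, -0.0005254 ,
        0.00056124,  0.00130246]), 'tau': array([ 6.37254789e-05, -5.96442676e+01,  1.60787601e+00, -2.81192869e+01,
        1.24252687e-02,  9.32182797e-03,  1.18242457e-05]), 'tcp_pos': array([ 0.18101974, -0.64965308,  0.23030793]), 'orientation': array([-3.11083356e+00, -4.25330334e-01,  5.78309045e-04]), 'contact_force': array([-0.5933053 , -0.26318582,  0.56970585]), 'moment': array([-0.0139773 , -0.04604919,  0.02923342]), 'grip_width': 0.08543701361729973}
scene {'camera_matrix': array([[483.55571411,   0.        , 277.18445454],
       [  0.        , 483.55571411, 208.43141332],
       [  0.        ,   0.        ,   1.        ]]), 'k1': -0.09603412351575373, 'xyz': array([1.37860929, 0.25129356, 0.78853266]), 'attitude': array([-1.4557438 , -1.94453922,  0.96573831])}
top {'camera_matrix': array([[478.66282983,   0.        , 278.21320072],
       [  0.        , 478.66282983, 215.26774927],
       [  0.        ,   0.        ,   1.        ]]), 'k1': -0.0903825729840553, 'xyz': array([ 0.3857816 , -0.01702259,  1.32990734]), 'attitude': array([-2.17660233,  2.17255394, -0.05234313])}
wrist {'camera_matrix': array([[368.87073225,   0.        , 281.31685163],
       [  0.        , 368.87073225, 210.32075494],
       [  0.        ,   0.        ,   1.        ]]), 'k1': -0.061712225608159685, 'xyz': array([ 0.25386012, -0.63062629,  0.37289068]), 'attitude': array([ 2.30431444, -1.74939132, -0.2653727 ])}
```

View pics/a_scene.png

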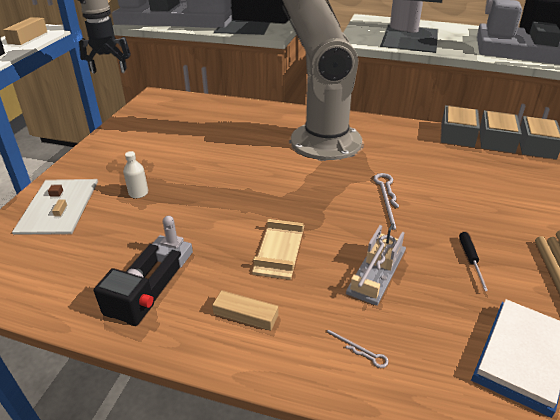

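View pics/a_top.png

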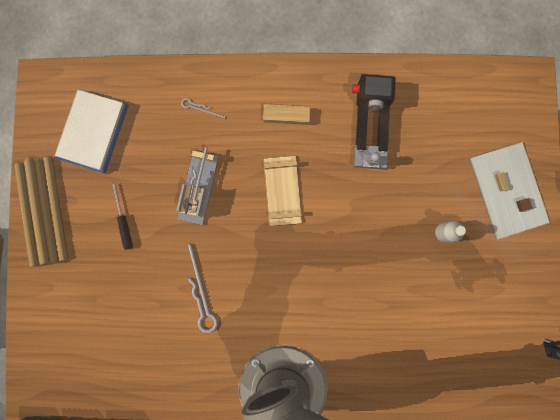

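View pics/a_wrist.png

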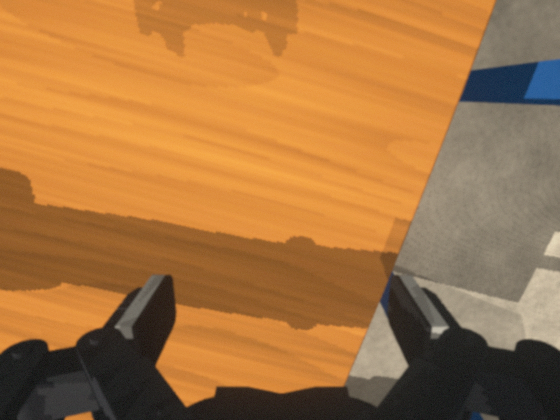

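```bash
cat > h.py <<'E'
from bench import r, imaging
import cv2, numpy as np
from scipy.spatial.transform import Rotation as R
from scipy.optimize import least_squares
np.set_printoptions(precision=4,suppress=True)
def cam(n):
    c=imaging.camera_info(n); return c
def ray(c,px):
    K=c["camera_matrix"];k=c["k1"]
    s=np.array([(px[0]-K[0,2])/K[0,0],(px[1]-K[1,2])/K[1,1]])
    u=s.copy()
    for _ in range(30): u=s/(1+k*(u@u))
    d=R.from_rotvec(c["attitude"]).apply([u[0],u[1],1.0]); return np.array(c["xyz"]),d
def toz(c,px,z):
    o,d=ray(c,px); return o+d*(z-o[2])/d[2]
def proj(c,P):
    q=R.from_rotvec(c["attitude"]).inv().apply(np.atleast_2d(P)-c["xyz"])
    u=q[:,:2]/q[:,2:]; r2=(u**2).sum(1,keepdims=True)
    u=u*(1+c["k1"]*r2); K=c["camera_matrix"]
    return u*[K[0,0],K[1,1]]+[K[0,2],K[1,2]]
def tri(obs):
    A=np.zeros((3,3));b=np.zeros(3)
    for c,px in obs:
        o,d=ray(c,px);d=d/np.linalg.norm(d);M=np.eye(3)-np.outer(d,d);A+=M;b+=M@o
    p=np.linalg.solve(A,b)
    return p,[np.linalg.norm(proj(c,p)[0]-px) for c,px in obs]
def state():
    o=r.get_obs(); print("t",round(o["clock"],3),"tcp",o["tcp_pos"],"rv",o["orientation"],"F",o["contact_force"],"g",round(o["grip_width"],4),"q",o["joints"]); 
    print("toolaxes cols\n",R.from_rotvec(o["orientation"]).as_matrix()); return o
def crop(img,x0,y0,x1,y1,s,fn):
    cv2.imwrite(fn,cv2.resize(img[y0:y1,x0:x1],None,fx=s,fy=s,interpolation=cv2.INTER_CUBIC))
E
python3 - <<'E'
from h import *
for q in ["clip_leg","clip_neck","clip_eye","clip_seat","hook","rack","rack_gap","rest","mount","pin_foot","screwdriver","glue","offcut"]:
    for n in ["top","scene"]:
        try: print(q,n,[(np.round(d["position"],1).tolist(),round(d["conf"],2)) for d in imaging.tip_of(n,q)][:4])
        except Exception as e: print(q,n,e)
a=cv2.imread("pics/a_top.png");crop(a,150,130,320,240,4,"pics/b1.png")
a=cv2.imread("pics/a_scene.png");crop(a,330,160,420,310,4,"pics/b2.png")
crop(a,80,190,210,330,4,"pics/b3.png")
a=cv2.imread("pics/a_top.png");crop(a,330,60,410,190,4,"pics/b4.png")
print(r.get_obs()["clock"])
E
```

```text
clip_leg top [([201.3, 169.2], 0.66), ([192.4, 269.9], 0.58), ([214.2, 113.1], 0.53), ([284.6, 117.0], 0.37)]
clip_leg scene [([342.5, 337.1], 0.88), ([369.4, 272.5], 0.85), ([389.2, 211.0], 0.62), ([391.5, 230.3], 0.58)]
clip_neck top [([202.3, 310.1], 0.7), ([190.1, 193.6], 0.67), ([192.8, 104.4], 0.58)]
clip_neck scene [([382.0, 247.1], 0.88), ([370.1, 356.1], 0.86), ([385.0, 189.6], 0.6)]
clip_eye top [([209.0, 322.1], 0.8), ([190.8, 204.6], 0.74), ([189.2, 102.0], 0.56)]
clip_eye scene [([385.0, 179.6], 0.76), ([386.0, 239.0], 0.72), ([379.4, 363.9], 0.62), ([370.3, 270.0], 0.39)]
clip_seat top [([197.6, 184.4], 0.72), ([205.9, 291.2], 0.69), ([198.4, 168.7], 0.6), ([202.0, 107.2], 0.51)]
clip_seat scene [([354.1, 345.6], 0.78), ([386.4, 197.8], 0.59), ([374.0, 258.2], 0.58)]
hook top [([186.5, 203.4], 0.77), ([368.4, 158.5], 0.28)]
hook scene [([388.2, 230.9], 0.61)]
rack top [([200.4, 175.1], 0.68)]
rack scene [([370.8, 285.3], 0.77)]
rack_gap top [([200.1, 164.7], 0.89)]
rack_gap scene [([372.3, 269.0], 0.91), ([385.4, 231.5], 0.55), ([169.1, 239.2], 0.38)]
rest top [([282.6, 190.2], 0.74), ([288.0, 115.9], 0.74)]
rest scene [([275.8, 248.8], 0.91)]
mount top [([367.2, 159.5], 0.85)]
mount scene [([173.9, 250.9], 0.92)]
pin_foot top [([369.2, 155.7], 0.79), ([187.6, 205.5], 0.73)]
pin_foot scene [([172.0, 240.0], 0.63)]
screwdriver top [([123.0, 218.2], 0.59)]
screwdriver scene [([169.9, 250.9], 0.63), ([473.3, 265.6], 0.6), ([169.8, 240.1], 0.45)]
glue top [([444.2, 230.4], 0.94)]
glue scene [([138.7, 194.4], 0.85)]
offcut top [([285.4, 117.5], 0.91), ([202.0, 168.0], 0.26)]
offcut scene [([242.6, 312.1], 0.79)]
1.45
```

View pics/b1.png

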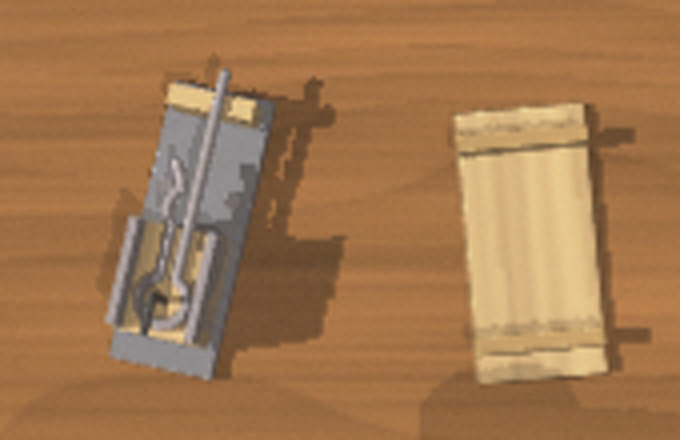

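View pics/b2.png

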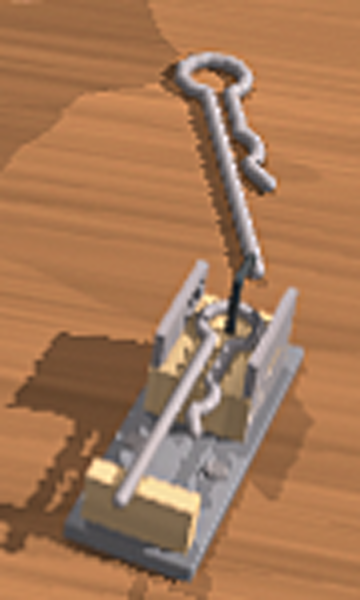

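View pics/b3.png

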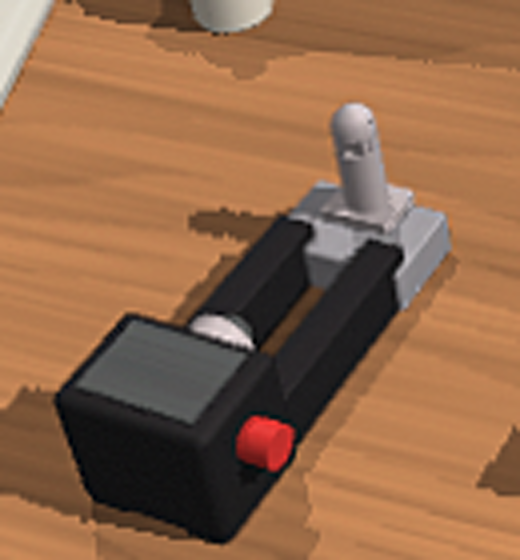

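View pics/b4.png

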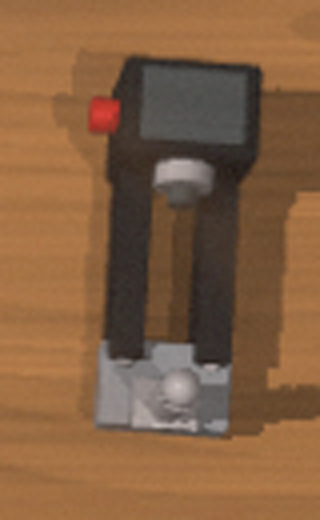

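Run:
```python
from h import *
T=cam("top");S=cam("scene")
P={"clip_leg":((201.3,169.2),(369.4,272.5),.049),"clip_neck":((190.1,193.6),(382,247.1),.049),"clip_eye":((190.8,204.6),(386,239),.049),"clip_seat":((197.6,184.4),(374,258.2),.049),
"hook":((186.5,203.4),(388.2,230.9),.083),"rack":((200.4,175.1),(370.8,285.3),0),"rack_gap":((200.1,164.7),(372.3,269),.049),"rest":((282.6,190.2),(275.8,248.8),0.01),
"mount":((367.2,159.5),(173.9,250.9),0),"pin_foot":((369.2,155.7),(172,240),.038),"glue":((444.2,230.4),(138.7,194.4),0),"screw":((123,218.2),(473.3,265.6),0.01),"offcut":((285.4,117.5),(242.6,312.1),0)}
for k,(a,b,z) in P.items():
    p,e=tri([(T,a),(S,b)]); print(k,"tri",p,np.round(e,1),"top@z",toz(T,a,z),"sc@z",toz(S,b,z))
# straight edges from crops: top crop b1 (x/4+150,y/4+130)
f=lambda x,y:(x/4+150,y/4+130)
print("leg tip",toz(T,f(224,71),.049),"leg rear",toz(T,f(180,285),.049))
print("cheek L",toz(T,f(134,220),.07),toz(T,f(112,320),.07),"R",toz(T,f(212,232),.07),toz(T,f(192,338),.07))
print("rack plate corners",[toz(T,f(*p),.0) for p in [(168,82),(272,100),(212,378),(112,355)]])
print("rest corners z10",[toz(T,f(*p),.03) for p in [(455,118),(584,104),(604,345),(478,352)]])
```

```text
clip_leg tri [0.6045 0.2242 0.0333] [0.1 0.1] top@z [0.6018 0.2215 0.049 ] sc@z [0.6207 0.2246 0.049 ]
clip_neck tri [0.5352 0.2454 0.0535] [1.8 2.1] top@z [0.535  0.2511 0.049 ] sc@z [0.5319 0.2407 0.049 ]
clip_eye tri [0.5049 0.2471 0.0524] [0.3 0.4] top@z [0.5051 0.2487 0.049 ] sc@z [0.5012 0.2463 0.049 ]
clip_seat tri [0.5619 0.2303 0.0392] [1.  1.2] top@z [0.5601 0.231  0.049 ] sc@z [0.5735 0.228  0.049 ]
hook tri [0.5059 0.251  0.0789] [1.2 1.3] top@z [0.5051 0.2532 0.083 ] sc@z [0.5122 0.2481 0.083 ]
rack tri [ 0.5957  0.2333 -0.0135] [0.8 1. ] top@z [0.5932 0.233  0.    ] sc@z [0.6095 0.2315 0.    ]
rack_gap tri [0.6131 0.2268 0.0528] [0.9 1.2] top@z [0.6142 0.2251 0.049 ] sc@z [0.6084 0.2291 0.049 ]
rest tri [ 0.5512 -0.0026 -0.0001] [1.3 1.5] top@z [0.5489 0.0008 0.01  ] sc@z [ 0.5627 -0.0029  0.01  ]
mount tri [ 0.6358 -0.2355  0.008 ] [0.1 0.1] top@z [ 0.6372 -0.2367  0.    ] sc@z [ 0.6282 -0.2408  0.    ]
pin_foot tri [ 0.6388 -0.2341  0.0457] [0.2 0.3] top@z [ 0.6405 -0.236   0.038 ] sc@z [ 0.631  -0.2384  0.038 ]
glue tri [ 0.4372 -0.4495 -0.0051] [0.9 0.9] top@z [ 0.438  -0.4502  0.    ] sc@z [ 0.4431 -0.4422  0.    ]
screw tri [ 0.4716  0.4574 -0.0099] [0.4 0.5] top@z [0.4704 0.4493 0.01  ] sc@z [0.4938 0.4533 0.01  ]
offcut tri [ 0.7595 -0.0114  0.0003] [1.8 2.4] top@z [ 0.7579 -0.0066  0.    ] sc@z [ 0.7606 -0.0164  0.    ]
leg tip [0.661  0.2096 0.049 ] leg rear [0.5142 0.2374 0.049 ]
cheek L [0.5557 0.265  0.07  ] [0.4887 0.2786 0.07  ] R [0.5476 0.2122 0.07  ] [0.4767 0.2246 0.07  ]
rack plate corners [array([0.6638, 0.2582, 0.    ]), array([0.6505, 0.1838, 0.    ]), array([0.4537, 0.2235, 0.    ]), array([0.4697, 0.2946, 0.    ])]
rest corners z10 [array([0.6315, 0.0526, 0.03  ]), array([ 0.6411, -0.0361,  0.03  ]), array([ 0.4751, -0.0497,  0.03  ]), array([0.4702, 0.0361, 0.03  ])]
```

```bash
cat >> h.py <<'E'
def rot(yaw,pitch=0):
    # tool pointing down with tool-x yaw (deg); pitch>0 : leg (tool x) tips up
    return R.from_euler('z',yaw,degrees=True)*R.from_euler('y',-pitch,degrees=True)*R.from_euler('x',180,degrees=True)
def go(p,yaw,pitch=0,gp=False):
    """tool delta to reach TCP p (or grasp point p if gp) """
    o=r.get_obs(); R0=R.from_rotvec(o["orientation"]); R1=rot(yaw,pitch)
    p=np.array(p,float)
    if gp: p=p+R1.apply([0,0,.019])
    d=R0.inv().apply(p-o["tcp_pos"])*100; w=(R0.inv()*R1).as_rotvec(degrees=True)
    print("-> xyz cm",np.round(d,2),"rot deg",np.round(w,2)," rows(t) %.1f (r) %.1f"%(np.linalg.norm(d)/4.17,np.linalg.norm(w)/7.16)); return d,w
E
python3 - <<'E'
from h import *
go([.48,-.27,.30],-2)
E
```

```text
-> xyz cm [ 38.99 -28.6   -6.87] rot deg [-0.   -0.   17.58]  rows(t) 11.7 (r) 2.5
```

jog_arm(rows=[{"xyz": [3.3, -2.4, -3], "delta_rot": [0, 0, 3.5], "fingers": 0}, {"xyz": [6.6, -4.8, -5], "delta_rot": [0, 0, 7], "fingers": 0}, {"xyz": [9.9, -7.2, -6.9], "delta_rot": [0, 0, 10.5], "fingers": 0}, {"xyz": [13.2, -9.6, -6.9], "delta_rot": [0, 0, 14], "fingers": 0}, {"xyz": [16.5, -12, -6.9], "delta_rot": [0, 0, 17.6], "fingers": 0}])

```text
clock: 1.87
tcp_pos: [0.301, -0.5001, 0.302]
orientation: [3.138, -0.062, 0.004]
contact_force: [0.4, -0.4, 0.1]
grip_width: 0.0855
```

Run:
```python
from h import *
state();go([.48,-.27,.30],-2)
```

```text
t 1.867 tcp [ 0.301  -0.5001  0.302 ] rv [ 3.1379 -0.0619  0.0036] F [ 0.3603 -0.3816  0.1386] g 0.0855 q [ 0.9112  0.2658  0.0134  1.6979 -0.0037  1.1741 -0.6848]
toolaxes cols
 [[ 0.9992 -0.0394  0.0022]
 [-0.0394 -0.9992 -0.0031]
 [ 0.0024  0.003  -1.    ]]
-> xyz cm [ 16.98 -23.69   0.17] rot deg [ 0.17 -0.13 -0.26]  rows(t) 7.0 (r) 0.0
```

jog_arm(rows=[{"xyz": [2.4, -3.4, 0], "delta_rot": [0, 0, 0], "fingers": 0}, {"xyz": [4.8, -6.8, 0], "delta_rot": [0, 0, 0], "fingers": 0}, {"xyz": [7.2, -10.2, 0], "delta_rot": [0, 0, 0], "fingers": 0}, {"xyz": [9.6, -13.6, 0], "delta_rot": [0, 0, 0], "fingers": 0}, {"xyz": [12, -17, 0], "delta_rot": [0, 0, 0], "fingers": 0}])

```text
clock: 2.28
tcp_pos: [0.4279, -0.3339, 0.3022]
orientation: [3.137, -0.062, 0.005]
contact_force: [0.4, -0.6, -0.2]
grip_width: 0.0852
```

jog_arm(rows=[{"xyz": [2.5, -3, 0], "delta_rot": [0, 0, 0], "fingers": 0}, {"xyz": [5, -6.7, 0], "delta_rot": [0, 0, 0], "fingers": 0}, {"xyz": [5, -6.7, 0], "delta_rot": [0, 0, 0], "fingers": 0}, {"xyz": [5, -6.7, 0], "delta_rot": [0, 0, 0], "fingers": 0}, {"xyz": [5, -6.7, 0], "delta_rot": [0, 0, 0], "fingers": 0}])

```text
clock: 2.7
tcp_pos: [0.4804, -0.2691, 0.3021]
orientation: [3.137, -0.061, 0.004]
contact_force: [0.1, -1.1, -0.2]
grip_width: 0.0853
```

```bash
cat >> h.py <<'E'
import pickle
def snap(name):
    c=imaging.camera_info("wrist"); img=imaging.grab_frame("wrist"); cv2.imwrite(f"pics/{name}.png",img); pickle.dump(c,open(f"pics/{name}.pkl","wb")); return c,img
def lc(name): return pickle.load(open(f"pics/{name}.pkl","rb"))
def tips(cam,*qs):
    for q in qs: print(q,[(np.round(d["position"],1).tolist(),round(d["conf"],2)) for d in imaging.tip_of(cam,q)][:4])
E
python3 - <<'E'
from h import *
state();c,i=snap("w1");print(c["xyz"])
tips("wrist","mount","pin_foot","rest")
E
```

```text
t 2.7 tcp [ 0.4804 -0.2691  0.3021] rv [ 3.1369 -0.0612  0.0041] F [ 0.0618 -1.0508 -0.1697] g 0.0853 q [ 0.5355  0.2164 -0.1651  1.7621  0.0417  1.1624 -1.252 ]
toolaxes cols
 [[ 0.9992 -0.039   0.0025]
 [-0.039  -0.9992 -0.0042]
 [ 0.0027  0.0041 -1.    ]]
[ 0.5554 -0.2724  0.4448]
mount [([249.9, 31.1], 0.97), ([426.0, 198.9], 0.59)]
pin_foot [([246.5, 29.0], 0.68)]
rest [([50.2, 116.7], 0.89)]
```

View pics/w1.png

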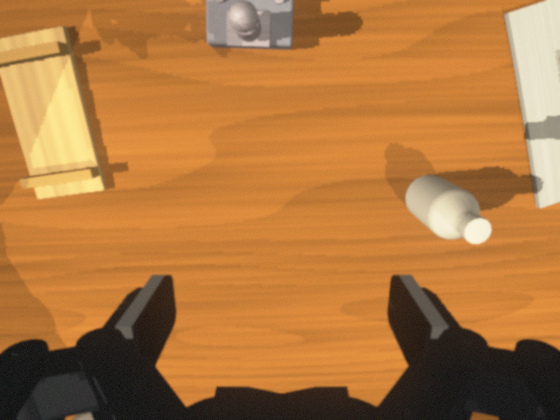

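Run:
```python
from h import *
c=lc("w1")
print(toz(c,(249.9,31.1),0),toz(c,(246.5,29),.038),"rest",toz(c,(50.2,116.7),0.0))
go([.46,.24,.25],-11)
```

```text
[ 0.6296 -0.2419  0.    ] [ 0.6254 -0.2412  0.038 ] rest [0.5485 0.004  0.    ]
-> xyz cm [ -4.14 -50.94   5.  ] rot deg [ 0.22 -0.17  8.56]  rows(t) 12.3 (r) 1.2
```

jog_arm(rows=[{"xyz": [-0.3, -4.1, 0], "delta_rot": [0, 0, 2], "fingers": 0}, {"xyz": [-0.6, -8.2, 0], "delta_rot": [0, 0, 4], "fingers": 0}, {"xyz": [-1, -12.3, 0], "delta_rot": [0, 0, 6], "fingers": 0}, {"xyz": [-1.4, -16.4, 0], "delta_rot": [0, 0, 7], "fingers": 0}, {"xyz": [-1.8, -20.5, 0.5], "delta_rot": [0, 0, 8.6], "fingers": 0}])

```text
clock: 3.32
tcp_pos: [0.4702, -0.0643, 0.2972]
orientation: [3.122, -0.307, 0.008]
contact_force: [1.6, -0.4, -0.1]
grip_width: 0.0852
```

Run:
```python
from h import *
go([.46,.24,.25],-11)
```

```text
-> xyz cm [ -6.96 -29.67   4.57] rot deg [ 0.21 -0.31 -0.24]  rows(t) 7.4 (r) 0.1
```

jog_arm(rows=[{"xyz": [-0.9, -4, 0], "delta_rot": [0, 0, 0], "fingers": 0}, {"xyz": [-1.8, -8, 0], "delta_rot": [0, 0, 0], "fingers": 0}, {"xyz": [-2.7, -12, 0.5], "delta_rot": [0, 0, 0], "fingers": 0}, {"xyz": [-3.6, -16, 1], "delta_rot": [0, 0, 0], "fingers": 0}, {"xyz": [-4.5, -20, 2], "delta_rot": [0, 0, 0], "fingers": 0}])

```text
clock: 3.73
tcp_pos: [0.4657, 0.141, 0.2773]
orientation: [3.123, -0.311, 0.012]
contact_force: [1.1, 0.3, -0.1]
grip_width: 0.0852
```

jog_arm(rows=[{"xyz": [-0.9, -3.5, 0.6], "delta_rot": [0, 0, 0], "fingers": 0}, {"xyz": [-1.8, -7, 1.2], "delta_rot": [0, 0, 0], "fingers": 0}, {"xyz": [-2.5, -9.7, 2.5], "delta_rot": [0, 0, 0], "fingers": 0}, {"xyz": [-2.5, -9.7, 2.5], "delta_rot": [0, 0, 0], "fingers": 0}, {"xyz": [-2.5, -9.7, 2.5], "delta_rot": [0, 0, 0], "fingers": 0}])

```text
clock: 4.15
tcp_pos: [0.46, 0.2414, 0.2511]
orientation: [3.122, -0.308, 0.01]
contact_force: [0.3, 0.2, -0.5]
grip_width: 0.0853
```

Run:
```python
from h import *
state();c,i=snap("w2");print(c["xyz"])
tips("wrist","clip_leg","clip_neck","clip_eye","clip_seat","hook","rack_gap")
```

```text
t 4.15 tcp [0.46   0.2414 0.2511] rv [ 3.1224 -0.3082  0.0097] F [ 0.3254  0.1965 -0.5199] g 0.0853 q [-0.1392  0.2462 -0.5469  1.8733  0.1541  1.0602 -2.5157]
toolaxes cols
 [[ 0.9807 -0.1955  0.0058]
 [-0.1955 -0.9807 -0.0046]
 [ 0.0066  0.0034 -1.    ]]
[0.5332 0.2265 0.3941]
clip_leg [([268.7, 5.5], 0.85), ([303.5, 283.0], 0.74)]
clip_neck [([262.1, 104.6], 0.77), ([336.4, 354.2], 0.6)]
clip_eye [([261.5, 136.2], 0.74), ([351.1, 376.8], 0.74)]
clip_seat [([269.9, 64.5], 0.94), ([329.5, 323.9], 0.85), ([263.4, 104.6], 0.61)]
hook [([259.7, 142.8], 0.62)]
rack_gap [([262.0, 5.9], 0.95), ([262.4, 102.8], 0.22)]
```

View pics/w2.png

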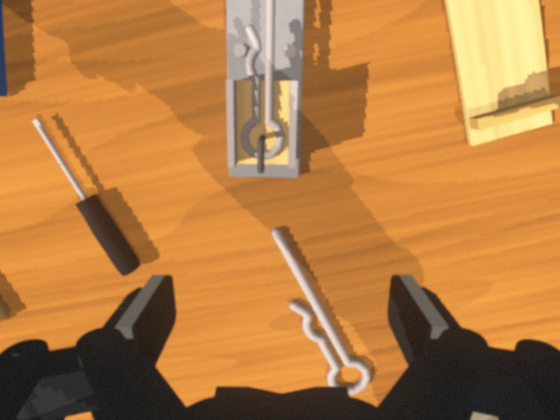

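Run:
```python
from h import *
c=lc("w2")
for n,p,z in [("eye",(261.5,136.2),.049),("neck",(262.1,104.6),.049),("seat",(269.9,64.5),.049),("leg",(268.7,5.5),.049),("hook",(259.7,142.8),.083)]: print(n,toz(c,p,z))
i=cv2.imread("pics/w2.png");crop(i,200,0,340,200,4,"pics/w2c.png")
```

```text
eye [0.505  0.2497 0.049 ]
neck [0.5325 0.2432 0.049 ]
seat [0.5648 0.2294 0.049 ]
leg [0.612  0.2206 0.049 ]
hook [0.5027 0.25   0.083 ]
```

View pics/w2c.png

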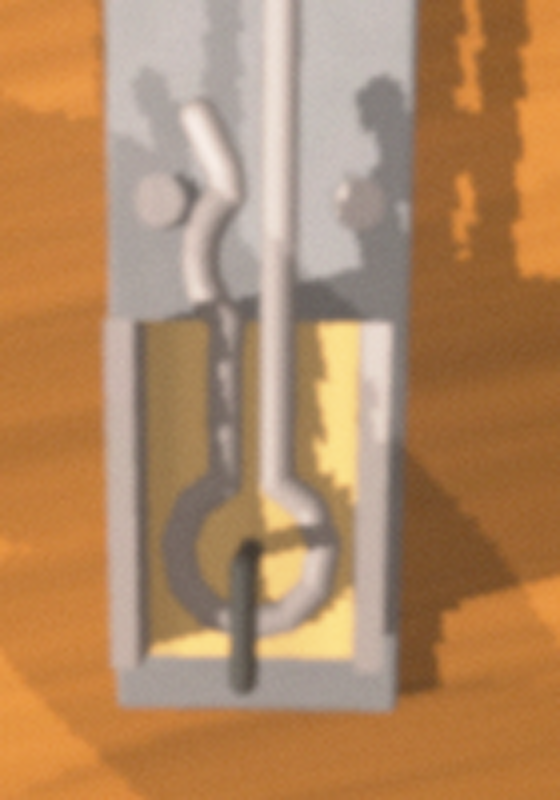

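Run:
```python
from h import *
c=lc("w2"); f=lambda x,y:(x/4+200,y/4)
b=toz(c,f(248,547),.083);t=toz(c,f(241,680),.083);print("bend",b,"tip",t,np.linalg.norm(b-t))
e=toz(c,f(250,560),.049);print("eye ring c",e)
p=toz(c,f(280.5,5),.049);q=toz(c,f(271,470),.049);d=p-q;print("leg",p,q,np.degrees(np.arctan2(d[1],d[0])))
for k in (-11,-10,-12):
    y=np.radians(k);print(k,"from eye NN leg112:",np.array([.505,.2492])+[.112*np.cos(y)+.006*np.sin(y),.112*np.sin(y)-.006*np.cos(y)])
# plate edges at z~.012
a=[toz(c,f(*x),.07) for x in [(107,320),(120,665),(388,322),(382,670)]];print(a)
```

```text
bend [0.5072 0.2471 0.083 ] tip [0.4801 0.2544 0.083 ] 0.028111106878417252
eye ring c [0.5014 0.2495 0.049 ]
leg [0.615  0.2188 0.049 ] [0.5203 0.2406 0.049 ] -12.962559894386441
-11 from eye NN leg112: [0.6138 0.2219]
-10 from eye NN leg112: [0.6143 0.2238]
-12 from eye NN leg112: [0.6133 0.22  ]
[array([0.558, 0.267, 0.07 ]), array([0.4865, 0.2812, 0.07  ]), array([0.546 , 0.2095, 0.07  ]), array([0.4739, 0.2244, 0.07  ])]
```

Run:
```python
from h import *
go([.613,.220,.12],-12)
```

```text
-> xyz cm [15.16 -1.13 13.36] rot deg [ 0.15 -0.52  0.49]  rows(t) 4.9 (r) 0.1
```

jog_arm(rows=[{"xyz": [4, -0.3, 1], "delta_rot": [0, 0, 0.5], "fingers": 0}, {"xyz": [8, -0.6, 2], "delta_rot": [0, 0, 0.5], "fingers": 0}, {"xyz": [11.6, -0.9, 4], "delta_rot": [0, 0, 0.5], "fingers": 0}, {"xyz": [14, -1.1, 7], "delta_rot": [0, 0, 0.5], "fingers": 0}, {"xyz": [15.2, -1.1, 10.5], "delta_rot": [0.1, -0.5, 0.5], "fingers": 0}])

```text
clock: 4.92
tcp_pos: [0.6179, 0.2184, 0.1491]
orientation: [-3.123, 0.334, -0.009]
contact_force: [-0.2, -0.1, -0.2]
grip_width: 0.0855
```

jog_arm(rows=[{"xyz": [0, 0, 1], "delta_rot": [0, 0, 0], "fingers": 0}, {"xyz": [0, 0, 2], "delta_rot": [0, 0, 0], "fingers": 0}, {"xyz": [0, 0, 3], "delta_rot": [0, 0, 0], "fingers": 0}, {"xyz": [0, 0, 3], "delta_rot": [0, 0, 0], "fingers": 0}, {"xyz": [0, 0, 3], "delta_rot": [0, 0, 0], "fingers": 0}])

```text
clock: 5.33
tcp_pos: [0.6175, 0.2193, 0.1204]
orientation: [-3.122, 0.332, -0.01]
contact_force: [0.1, -0.1, 0.5]
grip_width: 0.0852
```

Run:
```python
from h import *
o=state();c,i=snap("w3");print(c["xyz"])
tips("wrist","clip_leg","clip_seat","rack_gap")
print("gp proj at tool axis", proj(c,[[o["tcp_pos"][0],o["tcp_pos"][1],.049],[.661,.2096,.049]]))
```

```text
t 5.333 tcp [0.6175 0.2193 0.1204] rv [-3.1224  0.3321 -0.0102] F [ 0.0745 -0.059   0.4571] g 0.0852 q [-0.1268  0.5942 -0.4369  1.6806  0.3036  0.9279 -2.4629]
toolaxes cols
 [[ 0.9776 -0.2104  0.0066]
 [-0.2104 -0.9776  0.0008]
 [ 0.0063 -0.0022 -1.    ]]
[0.6904 0.2026 0.2634]
clip_leg [([283.6, 236.0], 0.68)]
clip_seat [([280.4, 304.1], 0.59)]
rack_gap [([275.9, 236.7], 0.61)]
gp proj at tool axis [[280.4752 226.2593]
 [281.0785 153.7967]]
```

View pics/w3.png

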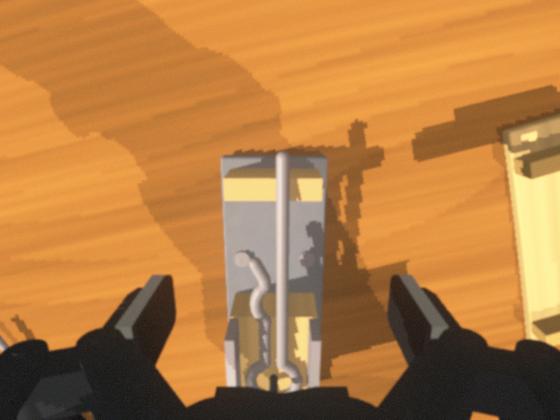

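jog_arm(rows=[{"xyz": [-0.2, 0.15, 2], "delta_rot": [0, 0, 0], "fingers": 0}, {"xyz": [-0.4, 0.15, 5], "delta_rot": [0, 0, 0], "fingers": 0}, {"xyz": [-0.4, 0.15, 8], "delta_rot": [0, 0, 0], "fingers": 0}, {"xyz": [-0.4, 0.15, 9.05], "delta_rot": [0, 0, 0], "fingers": 0.3}, {"xyz": [-0.4, 0.15, 9.05], "delta_rot": [0, 0, 0], "fingers": 0.5}], grip_force=80)

```text
clock: 5.95
tcp_pos: [0.6131, 0.2177, 0.028]
orientation: [3.123, -0.333, 0.006]
contact_force: [0.0, -0.9, 0.6]
grip_width: 0.0641
```

Run:
```python
from h import *
o=state();c,i=snap("w4")
```

```text
t 5.95 tcp [0.6131 0.2177 0.028 ] rv [ 3.1233 -0.333   0.0058] F [ 0.0426 -0.9468  0.6214] g 0.0641 q [-0.158   0.7041 -0.3935  1.7339  0.3667  0.7739 -2.5151]
toolaxes cols
 [[ 0.9775 -0.2109  0.0036]
 [-0.2109 -0.9775 -0.0009]
 [ 0.0037  0.0001 -1.    ]]
```

View pics/w4.png

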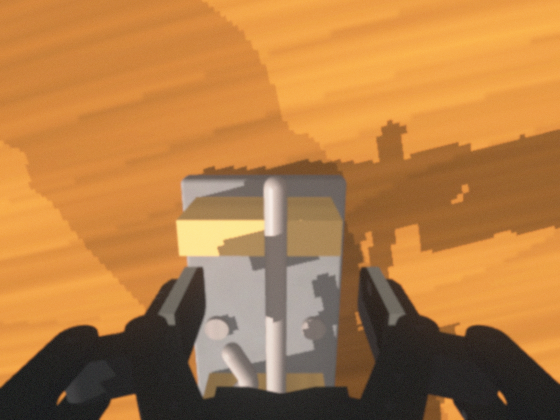

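jog_arm(rows=[{"xyz": [0, -0.1, -0.2], "delta_rot": [0, 0, 0], "fingers": 0.6}, {"xyz": [0, -0.1, -0.2], "delta_rot": [0, 0, 0], "fingers": 0.8}, {"xyz": [0, -0.1, -0.2], "delta_rot": [0, 0, 0], "fingers": 1}, {"xyz": [0, -0.1, -0.2], "delta_rot": [0, 0, 0], "fingers": 1}, {"xyz": [0, -0.1, -0.2], "delta_rot": [0, 0, 0], "fingers": 1}], grip_force=80)

```text
clock: 6.42
tcp_pos: [0.6157, 0.2198, 0.0337]
orientation: [-3.122, 0.333, -0.014]
contact_force: [-1.3, -0.4, 7.2]
grip_width: 0.0052
```

jog_arm(rows=[{"xyz": [0, -0.1, -0.2], "delta_rot": [0, 0, 0], "fingers": 1}, {"xyz": [0, -0.1, -0.2], "delta_rot": [0, 0, 0], "fingers": 1}, {"xyz": [0, -0.1, -0.2], "delta_rot": [0, 0, 0], "fingers": 1}, {"xyz": [0, -0.1, -0.2], "delta_rot": [0, 0, 0], "fingers": 1}, {"xyz": [0, -0.1, -0.2], "delta_rot": [0, 0, 0], "fingers": 1}])

```text
clock: 6.83
tcp_pos: [0.6157, 0.2207, 0.0354]
orientation: [-3.122, 0.333, -0.013]
contact_force: [-0.6, -0.4, -1.9]
grip_width: 0.0049
```

Run:
```python
from h import *
o=state();c,i=snap("w5")
```

```text
t 6.833 tcp [0.6157 0.2207 0.0354] rv [-3.122   0.3333 -0.0128] F [-0.574  -0.4288 -1.8591] g 0.0049 q [-0.1587  0.6963 -0.3969  1.7271  0.3633  0.7832 -2.5145]
toolaxes cols
 [[ 0.9774 -0.2111  0.0083]
 [-0.2111 -0.9775  0.001 ]
 [ 0.0079 -0.0027 -1.    ]]
```

View pics/w5.png

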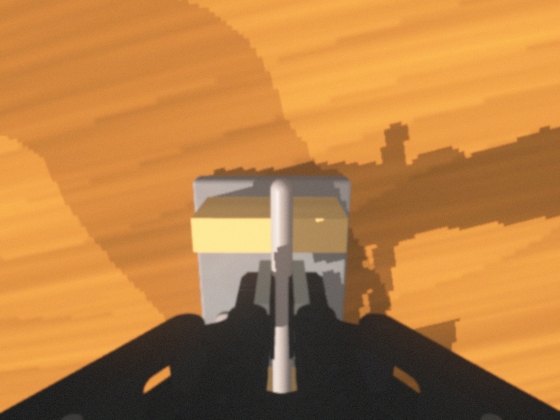

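Run:
```python
from h import *
i=cv2.imread("pics/w5.png");crop(i,200,160,360,410,3,"pics/w5c.png")
s=imaging.grab_frame("scene");cv2.imwrite("pics/s5.png",s);crop(s,310,160,430,310,4,"pics/s5c.png")
```

View pics/w5c.png

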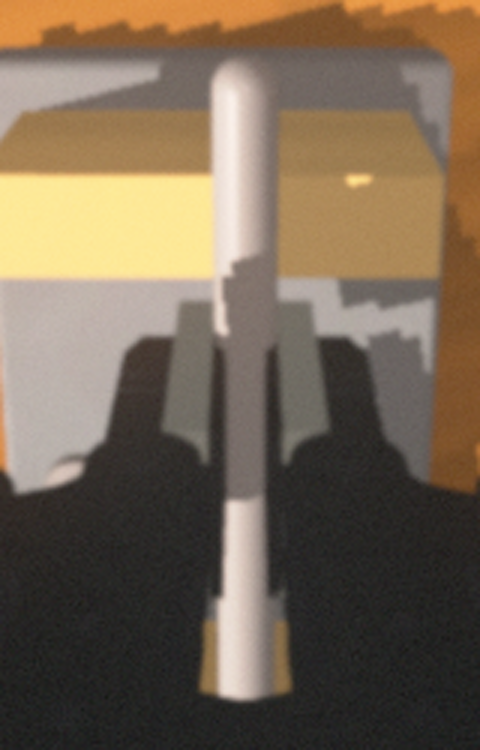

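View pics/s5c.png

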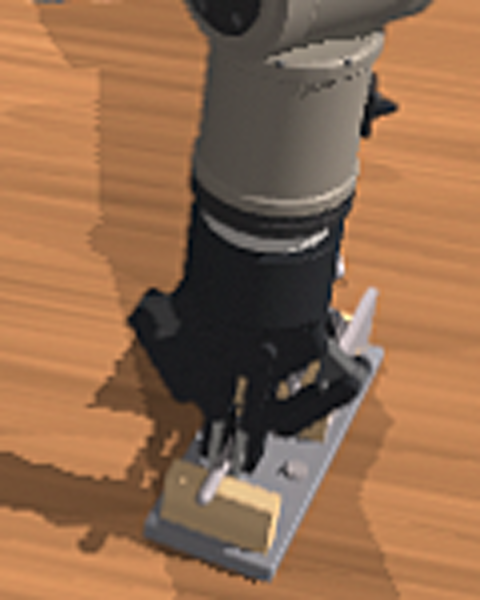

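```bash
cat > kin.py <<'E'
import numpy as np, itertools
from scipy.spatial.transform import Rotation as R
from scipy.optimize import least_squares
# (q, tcp, rotvec)
D=[([1.19092785,.47781863,.02235013,1.55646461,-.01152756,1.10929134,-.08310246],[.18101974,-.64965308,.23030793],[-3.11083356,-.425330334,5.783e-4]),
([.9112,.2658,.0134,1.6979,-.0037,1.1741,-.6848],[.301,-.5001,.302],[3.1379,-.0619,.0036]),
([.5355,.2164,-.1651,1.7621,.0417,1.1624,-1.252],[.4804,-.2691,.3021],[3.1369,-.0612,.0041]),
([-.1392,.2462,-.5469,1.8733,.1541,1.0602,-2.5157],[.46,.2414,.2511],[3.1224,-.3082,.0097]),
([-.1268,.5942,-.4369,1.6806,.3036,.9279,-2.4629],[.6175,.2193,.1204],[-3.1224,.3321,-.0102]),
([-.158,.7041,-.3935,1.7339,.3667,.7739,-2.5151],[.6131,.2177,.028],[3.1233,-.333,.0058]),
([-.1587,.6963,-.3969,1.7271,.3633,.7832,-2.5145],[.6157,.2207,.0354],[-3.122,.3333,-.0128])]
def fk(q,p,s):
    o1,h,L1,a,a2,L2,b,L3,o7,bx,by=p
    e=lambda ax,t:R.from_euler(ax,t).as_matrix()
    M=e('z',s[0]*q[0]+o1); x=M@[0,0,h]+np.array([bx,by,0])
    M=M@e('y',q[1]); M=M@e('z',s[1]*q[2]); x=x+M@[a,0,L1]
    M=M@e('y',q[3]); x=x+M@[a2,0,0]
    M=M@e('z',s[2]*q[4]); x=x+M@[0,0,L2]
    M=M@e('y',q[5]); M=M@e('z',s[3]*q[6]+o7); x=x+M@[0,0,L3]
    if b: x=x+e('z',0)@np.zeros(3)
    return x,M
def res(p,s):
    out=[]
    for q,t,w in D:
        x,M=fk(q,p,s); out+=list((x-t)*10)
        out+=list(((R.from_rotvec(w).inv()*R.from_matrix(M)).as_rotvec()))
    return np.array(out)
if __name__=="__main__":
    best=None
    for s in itertools.product([1,-1],repeat=4):
        for o7 in (0,1.57,3.1,-1.57):
            p0=np.array([0,.33,.42,0,0,.4,0,.3,o7,0,0]);
            f=least_squares(lambda p:np.r_[res(p,s),(p-p0)[[1,3,4,6,9,10]]*1e-2],p0)
            if best is None or f.cost<best[0]: best=(f.cost,s,f.x)
    print(best[0],best[1],np.round(best[2],4)); print(np.round(res(best[2],best[1]).reshape(-1,6),4))
    np.save("kin.npy",best[2]); print(best[1])
E
python3 kin.py
```

```text
0.007157315032901174 (-1, -1, -1, -1) [-0.0732  1.4847  0.5143  0.     -0.0425  0.4611 -0.      1.545   1.4976
 -0.0128 -0.0126]
[[-0.0277  0.0007 -0.0204  0.      0.0001 -0.    ]
 [ 0.0354 -0.0178 -0.0338 -0.0002 -0.0002  0.0001]
 [ 0.0016  0.0064 -0.026  -0.0002 -0.0003 -0.0001]
 [-0.0402  0.0481 -0.0076 -0.0004 -0.0002 -0.    ]
 [-0.0061 -0.0194  0.0371 -0.0006  0.0001 -0.    ]
 [-0.0094 -0.0164  0.024  -0.0002  0.      0.0001]
 [ 0.0463 -0.0015  0.0268 -0.0005  0.0003  0.    ]]
(-1, -1, -1, -1)
```

```bash
cat > ik.py <<'E'
from kin import *
from h import rot
lo=np.array([-2.96,-.34,-1.41,.24,-1.37,.17,-2.96])+.03; hi=np.array([2.96,2.1,1.46,2.44,4.51,1.92,2.96])-.03
s=(-1,-1,-1,-1); P0=np.load("kin.npy")
def mk(h):
    p0=P0.copy(); p0[1]=h; p0[7]=h+.06
    f=least_squares(lambda z:np.r_[res(np.r_[z[0],h,z[1:]],s)],np.delete(p0,1)); return np.r_[f.x[0],h,f.x[1:]]
def ik(p,q0,x,Rm,n=1):
    def r(q):
        t,M=fk(q,p,s); return np.r_[(t-x)*10,(Rm.inv()*R.from_matrix(M)).as_rotvec()*3,.003*(q-q0)]
    best=None; rng=np.random.default_rng(0)
    for k in range(n):
        qi=q0 if k==0 else rng.uniform(lo,hi)
        f=least_squares(r,np.clip(qi,lo,hi),bounds=(lo,hi))
        if best is None or f.cost<best[0]: best=(f.cost,f.x)
    return best
def eyepose(e,yaw,pitch,off):
    Rm=rot(yaw,pitch); return np.array(e)-Rm.apply(off),Rm
if __name__=="__main__":
    off=np.array([-.114,-.006,-.0136])
    for h in (.34,.4):
        p=mk(h); print("h",h,np.round(p,3))
        q=np.array(D[-1][0])
        ax=np.array([np.cos(np.radians(12.2)),-np.sin(np.radians(12.2)),0])
        e0=np.array([.505,.249,.049])
        for dx,dz,pt in [(0,0,0),(0,.012,0),(0,.015,16),(0,.018,32),(0,.022,48),(0,.032,48),(-.03,.032,48),(-.06,.032,48),(-.06,.07,30),(-.06,.12,0)]:
            x,Rm=eyepose(e0+ax*dx+[0,0,dz],-12.2,pt,off)
            c,qq=ik(p,q,x,Rm); print(dx,dz,pt,"cost %.5f"%c,np.round(qq,2)); q=qq
        for yw in (-12.2,167.8):
          x,Rm=eyepose(e0+[0,0,.032],-12.2,48,off)
          if yw>0: Rm=Rm*R.from_euler('z',180,degrees=True)
          c,qq=ik(p,q,x,Rm,60); print("global",yw,c,np.round(qq,2))
E
python3 ik.py
```

```text
h 0.34 [-0.081  0.34   0.519  0.001 -0.036  0.463 -8.496  0.398  1.49  -0.008
 -0.01 ]
0 0 0 cost 0.00000 [-0.16  0.7  -0.4   1.72  0.36  0.79 -2.51]
0 0.012 0 cost 0.00000 [-0.16  0.69 -0.41  1.72  0.35  0.81 -2.51]
0 0.015 16 cost 0.00000 [-0.35  0.51 -0.24  1.95  0.57  0.55 -2.8 ]
0 0.018 32 cost 0.00001 [-1.2   0.48  0.65  2.15  0.51  0.23 -2.93]
0 0.022 48 cost 0.06415 [-1.74  0.71  1.13  2.2   0.27  0.2  -2.93]
0 0.032 48 cost 0.05344 [-1.75  0.69  1.15  2.2   0.28  0.2  -2.93]
-0.03 0.032 48 cost 0.04442 [-1.86  0.71  1.21  2.25  0.24  0.2  -2.93]
-0.06 0.032 48 cost 0.03368 [-1.96  0.73  1.25  2.29  0.19  0.2  -2.93]
-0.06 0.07 30 cost 0.00000 [-1.55  0.41  0.97  2.18  0.12  0.35 -2.57]
-0.06 0.12 0 cost 0.00001 [-0.93  0.51  0.61  1.78 -0.35  0.96 -1.96]
global -12.2 9.472644065107333e-05 [-1.33  0.43  0.56  2.31  1.67  0.45  2.07]
global 167.8 2.4913013419856992e-05 [-1.19  0.4   0.39  2.31  1.68  0.53 -1.05]
h 0.4 [-0.081  0.4    0.519  0.001 -0.037  0.463  5.143  0.458  1.49  -0.008
 -0.011]
0 0 0 cost 0.00000 [-0.16  0.7  -0.4   1.72  0.36  0.79 -2.51]
0 0.012 0 cost 0.00000 [-0.15  0.69 -0.4   1.72  0.35  0.81 -2.51]
0 0.015 16 cost 0.00000 [-0.37  0.49 -0.23  1.98  0.58  0.54 -2.83]
0 0.018 32 cost 0.00003 [-1.32  0.49  0.73  2.2   0.46  0.2  -2.93]
0 0.022 48 cost 0.06309 [-1.86  0.78  1.17  2.24  0.16  0.2  -2.93]
0 0.032 48 cost 0.05319 [-1.87  0.76  1.19  2.25  0.18  0.2  -2.93]
-0.03 0.032 48 cost 0.04102 [-1.97  0.78  1.23  2.3   0.13  0.2  -2.93]
-0.06 0.032 48 cost 0.02798 [-2.07  0.8   1.26  2.34  0.08  0.2  -2.93]
-0.06 0.07 30 cost 0.00000 [-1.67  0.42  1.05  2.23  0.08  0.33 -2.58]
-0.06 0.12 0 cost 0.00001 [-0.97  0.53  0.67  1.78 -0.39  0.97 -1.92]
global -12.2 9.088568761853635e-05 [-1.41  0.45  0.55  2.37  1.68  0.5   1.97]
global 167.8 2.5086954394932286e-05 [-1.27  0.42  0.38  2.37  1.68  0.57 -1.16]
```

```bash
cat > seq.py <<'E'
from ik import *
off=np.array([-.114,-.006,-.0136])
F=R.from_euler('z',180,degrees=True)
p=mk(.37)
ax=np.array([np.cos(np.radians(12.2)),-np.sin(np.radians(12.2)),0]); e0=np.array([.505,.249,.049])
q=np.array(D[-1][0]);q[6]+=np.pi
for dx,dz,pt in [(0,.10,0),(0,0,0),(0,.012,0),(0,.013,8),(0,.015,16),(0,.016,24),(0,.018,32),(0,.02,40),(0,.022,48),(0,.032,48),(-.03,.032,48),(-.06,.032,48),(-.06,.06,40),(-.06,.08,30),(-.06,.1,15),(-.06,.12,0),(0,.15,0)]:
    x,Rm=eyepose(e0+ax*dx+[0,0,dz],-12.2,pt,off)
    c,qq=ik(p,q,x,Rm*F); print(dx,dz,pt,"cost %.5f"%c,np.round(qq,2)); q=qq
E
python3 seq.py
```

```text
0 0.1 0 cost 0.00000 [-0.13  0.59 -0.45  1.66  0.3   0.96  0.68]
0 0 0 cost 0.00000 [-0.16  0.7  -0.39  1.72  0.36  0.79  0.63]
0 0.012 0 cost 0.00000 [-0.16  0.69 -0.4   1.72  0.35  0.81  0.64]
0 0.013 8 cost 0.00000 [-0.24  0.59 -0.33  1.84  0.44  0.67  0.51]
0 0.015 16 cost 0.00000 [-0.37  0.5  -0.23  1.96  0.57  0.54  0.33]
0 0.016 24 cost 0.00000 [-0.57  0.43 -0.06  2.07  0.79  0.44  0.05]
0 0.018 32 cost 0.00000 [-0.78  0.4   0.09  2.18  1.15  0.41 -0.38]
0 0.02 40 cost 0.00000 [-0.88  0.39  0.11  2.27  1.52  0.5  -0.83]
0 0.022 48 cost 0.00000 [-0.96  0.41  0.08  2.34  1.72  0.67 -1.12]
0 0.032 48 cost 0.00000 [-0.96  0.38  0.08  2.34  1.69  0.67 -1.08]
-0.03 0.032 48 cost 0.00000 [-1.01  0.37  0.05  2.37  1.65  0.7  -1.1 ]
-0.06 0.032 48 cost 0.00000 [-1.05  0.35  0.02  2.4   1.6   0.74 -1.11]
-0.06 0.06 40 cost 0.00000 [-0.92  0.26  0.01  2.32  1.33  0.6  -0.71]
-0.06 0.08 30 cost 0.00000 [-0.7   0.24 -0.09  2.2   0.91  0.55 -0.17]
-0.06 0.1 15 cost 0.00000 [-0.37  0.32 -0.29  2.    0.44  0.69  0.4 ]
-0.06 0.12 0 cost 0.00000 [-0.2   0.47 -0.39  1.78  0.22  0.93  0.68]
0 0.15 0 cost 0.00000 [-0.17  0.53 -0.38  1.62  0.22  1.04  0.74]
```

jog_arm(rows=[{"xyz": [0, 0, 0], "delta_rot": [0, 0, 0], "fingers": 0.3}, {"xyz": [0, 0, 0], "delta_rot": [0, 0, 0], "fingers": 0}, {"xyz": [0, 0, -1], "delta_rot": [0, 0, 0], "fingers": 0}, {"xyz": [0, 0, -4.5], "delta_rot": [0, 0, 0], "fingers": 0}, {"xyz": [0, 0, -8], "delta_rot": [0, 0, -7], "fingers": 0}])

```text
clock: 7.35
tcp_pos: [0.6137, 0.2203, 0.1156]
orientation: [3.138, -0.142, 0.008]
contact_force: [1.6, -0.2, 0.4]
grip_width: 0.0651
```

jog_arm(rows=[{"xyz": [0, 0, -1], "delta_rot": [0, 0, -7], "fingers": 0}, {"xyz": [0, 0, -1], "delta_rot": [0, 0, -14], "fingers": 0}, {"xyz": [0, 0, -1], "delta_rot": [0, 0, -21], "fingers": 0}, {"xyz": [0, 0, -1], "delta_rot": [0, 0, -28], "fingers": 0}, {"xyz": [0, 0, -1], "delta_rot": [0, 0, -35], "fingers": 0}])

```text
clock: 7.77
tcp_pos: [0.614, 0.2204, 0.1268]
orientation: [3.032, 0.817, 0.009]
contact_force: [0.4, -0.2, 0.1]
grip_width: 0.0853
```

jog_arm(rows=[{"xyz": [0, 0, 0], "delta_rot": [0, 0, -7], "fingers": 0}, {"xyz": [0, 0, 0], "delta_rot": [0, 0, -14], "fingers": 0}, {"xyz": [0, 0, 0], "delta_rot": [0, 0, -21], "fingers": 0}, {"xyz": [0, 0, 0], "delta_rot": [0, 0, -28], "fingers": 0}, {"xyz": [0, 0, 0], "delta_rot": [0, 0, -35], "fingers": 0}])

```text
clock: 8.18
tcp_pos: [0.6142, 0.2203, 0.1278]
orientation: [2.639, 1.697, 0.009]
contact_force: [-0.5, 0.1, -0.4]
grip_width: 0.0851
```

Run:
```python
from h import *
state()
```

```text
t 8.183 tcp [0.6142 0.2203 0.1278] rv [2.6389 1.6971 0.0093] F [-0.5099  0.0646 -0.3912] g 0.0851 q [ 0.0781  0.6604 -0.7515  1.668   0.5201  1.0161 -1.2756]
toolaxes cols
 [[ 0.4148  0.9099  0.0072]
 [ 0.9099 -0.4148 -0.0003]
 [ 0.0027  0.0067 -1.    ]]
```

jog_arm(rows=[{"xyz": [0, 0, 0], "delta_rot": [0, 0, -7], "fingers": 0}, {"xyz": [0, 0, 0], "delta_rot": [0, 0, -14], "fingers": 0}, {"xyz": [0, 0, 0], "delta_rot": [0, 0, -21], "fingers": 0}, {"xyz": [0, 0, 0], "delta_rot": [0, 0, -28], "fingers": 0}, {"xyz": [0, 0, 0], "delta_rot": [0, 0, -35], "fingers": 0}])

```text
clock: 8.6
tcp_pos: [0.6145, 0.2201, 0.1288]
orientation: [1.998, 2.416, 0.007]
contact_force: [0.1, -0.6, -0.3]
grip_width: 0.0857
```

jog_arm(rows=[{"xyz": [0, 0, 0], "delta_rot": [0, 0, -7], "fingers": 0}, {"xyz": [0, 0, 0], "delta_rot": [0, 0, -14], "fingers": 0}, {"xyz": [0, 0, 0], "delta_rot": [0, 0, -21], "fingers": 0}, {"xyz": [0, 0, 0], "delta_rot": [0, 0, -28], "fingers": 0}, {"xyz": [0, 0, 0], "delta_rot": [0, 0, -35], "fingers": 0}])

```text
clock: 9.02
tcp_pos: [0.6149, 0.2198, 0.1297]
orientation: [1.17, 2.906, 0.004]
contact_force: [0.1, 0.3, -0.3]
grip_width: 0.0855
```

Run:
```python
from h import *
o=state(); go([.6155,.2205,.12],167.8)
```

```text
t 9.017 tcp [0.6149 0.2198 0.1297] rv [1.1702 2.9059 0.0039] F [ 0.0996  0.2969 -0.3464] g 0.0855 q [ 0.2266  0.7663 -1.0122  1.6568  0.7176  1.1242 -0.18  ]
toolaxes cols
 [[-0.7209  0.693   0.0092]
 [ 0.693   0.7209 -0.001 ]
 [-0.0073  0.0056 -1.    ]]
-> xyz cm [0.02 0.09 0.97] rot deg [  0.2    0.5  -31.67]  rows(t) 0.2 (r) 4.4
```

jog_arm(rows=[{"xyz": [0, 0.1, 0.5], "delta_rot": [0, 0, -7], "fingers": 0}, {"xyz": [0, 0.1, 1], "delta_rot": [0, 0, -14], "fingers": 0}, {"xyz": [0, 0.1, 1], "delta_rot": [0.1, 0.3, -21], "fingers": 0}, {"xyz": [0, 0.1, 1], "delta_rot": [0.2, 0.5, -28], "fingers": 0}, {"xyz": [0, 0.1, 1], "delta_rot": [0.2, 0.5, -31.7], "fingers": 0}])

```text
clock: 9.43
tcp_pos: [0.6162, 0.2199, 0.1202]
orientation: [0.325, 3.125, -0.001]
contact_force: [0.3, 0.8, -0.1]
grip_width: 0.0853
```

```bash
python3 - <<'E'
from h import *
o=state(); go([.6155,.2205,.12],167.8);c,i=snap("w6")
tips("wrist","clip_leg","clip_eye","clip_seat","hook")
print(proj(c,[[o["tcp_pos"][0],o["tcp_pos"][1],.049]]))
E
cat > seq2.py <<'E'
from ik import *
import sys
from h import r
off=np.array([-.114,-.006,-.0136])
F=R.from_euler('z',180,degrees=True)
p=mk(.37)
ax=np.array([np.cos(np.radians(12.2)),-np.sin(np.radians(12.2)),0]); e0=np.array([.505,.249,.049])
q=np.array(r.get_obs()["joints"])
for dx,dz,pt in [(0,0,0),(0,.012,0),(0,.013,8),(0,.015,16),(0,.016,24),(0,.018,32),(0,.02,40),(0,.022,48),(0,.032,48),(-.03,.032,48),(-.06,.032,48),(-.06,.06,40)]:
    x,Rm=eyepose(e0+ax*dx+[0,0,dz],-12.2,pt,off)
    c,qq=ik(p,q,x,Rm*F); print(dx,dz,pt,"cost %.5f"%c,np.round(qq,2)); q=qq
E
python3 seq2.py
```

```text
t 9.433 tcp [0.6162 0.2199 0.1202] rv [ 0.3248  3.1246 -0.0008] F [ 0.287   0.7775 -0.0929] g 0.0853 q [ 0.2723  0.8401 -1.1113  1.6498  0.8073  1.1793  0.3236]
toolaxes cols
 [[-0.9786  0.2057  0.0001]
 [ 0.2057  0.9786 -0.0005]
 [-0.0002 -0.0005 -1.    ]]
-> xyz cm [0.08 0.04 0.02] rot deg [-0.03  0.01  0.33]  rows(t) 0.0 (r) 0.0
clip_leg [([297.3, 373.4], 0.88), ([279.6, 214.3], 0.73)]
clip_eye [([388.1, 387.4], 0.91), ([296.5, 0.7], 0.35)]
clip_seat [([337.4, 378.5], 0.95), ([283.5, 139.8], 0.61)]
hook [([292.8, 1.3], 0.66)]
[[282.5184 223.9154]]
0 0 0 cost 0.00000 [ 0.2   0.93 -1.02  1.72  0.92  1.04  0.21]
0 0.012 0 cost 0.00000 [ 0.21  0.92 -1.03  1.72  0.9   1.05  0.22]
0 0.013 8 cost 0.00000 [ 0.19  0.81 -1.01  1.84  1.    0.95  0.07]
0 0.015 16 cost 0.00000 [ 0.16  0.71 -0.98  1.96  1.13  0.87 -0.1 ]
0 0.016 24 cost 0.00000 [ 0.1   0.63 -0.95  2.07  1.3   0.83 -0.33]
0 0.018 32 cost 0.00000 [ 0.03  0.57 -0.92  2.18  1.48  0.86 -0.58]
0 0.02 40 cost 0.00000 [-0.06  0.56 -0.91  2.27  1.65  0.96 -0.82]
0 0.022 48 cost 0.00000 [-0.17  0.58 -0.89  2.34  1.77  1.12 -1.02]
0 0.032 48 cost 0.00000 [-0.16  0.55 -0.9   2.34  1.75  1.11 -1.  ]
-0.03 0.032 48 cost 0.00000 [-0.2   0.54 -0.92  2.37  1.71  1.14 -1.04]
-0.06 0.032 48 cost 0.00000 [-0.24  0.53 -0.94  2.4   1.67  1.17 -1.08]
-0.06 0.06 40 cost 0.00000 [-0.05  0.44 -1.03  2.32  1.49  0.98 -0.79]
```

View pics/w6.png

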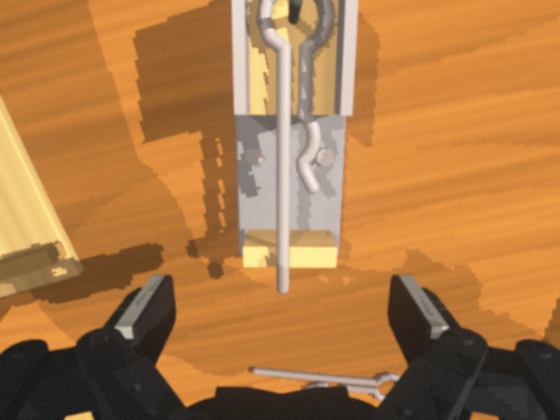

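jog_arm(rows=[{"xyz": [0.1, 0, 2.5], "delta_rot": [0, 0, 0], "fingers": 0}, {"xyz": [0.1, 0, 5.5], "delta_rot": [0, 0, 0], "fingers": 0.2}, {"xyz": [0.1, 0, 8], "delta_rot": [0, 0, 0], "fingers": 0.4}, {"xyz": [0.1, 0, 8.8], "delta_rot": [0, 0, 0], "fingers": 0.6}, {"xyz": [0.1, 0, 8.8], "delta_rot": [0, 0, 0], "fingers": 0.7}], grip_force=80)

```text
clock: 10.1
tcp_pos: [0.6137, 0.2196, 0.0301]
orientation: [-0.338, -3.121, 0.004]
contact_force: [-0.7, -0.0, 0.5]
grip_width: 0.0387
```

jog_arm(rows=[{"xyz": [0, 0, 0], "delta_rot": [0, 0, 0], "fingers": 1}, {"xyz": [0, 0, 0], "delta_rot": [0, 0, 0], "fingers": 1}, {"xyz": [0, 0, 0], "delta_rot": [0, 0, 0], "fingers": 1}, {"xyz": [0, 0, 0], "delta_rot": [0, 0, 0], "fingers": 1}, {"xyz": [0, 0, 0], "delta_rot": [0, 0, 0], "fingers": 1}])

```text
clock: 10.52
tcp_pos: [0.6145, 0.2204, 0.0319]
orientation: [-0.338, -3.123, 0.002]
contact_force: [-0.0, -0.4, 6.9]
grip_width: 0.0047
```

Run:
```python
from h import *
o=state(); c,i=snap("w7")
tips("wrist","clip_leg","clip_eye","clip_seat","hook")
s=imaging.grab_frame("scene");cv2.imwrite("pics/s7.png",s);crop(s,310,160,430,310,4,"pics/s7c.png")
```

```text
t 10.517 tcp [0.6145 0.2204 0.0319] rv [-0.3381 -3.1228  0.0017] F [-0.0082 -0.4188  6.8621] g 0.0047 q [ 0.2301  0.9332 -1.0296  1.6956  0.9065  1.0658  0.2502]
toolaxes cols
 [[-0.9768  0.214  -0.0006]
 [ 0.214   0.9768 -0.001 ]
 [ 0.0004 -0.0011 -1.    ]]
clip_leg [([278.9, 286.2], 0.65)]
clip_eye []
clip_seat [([282.0, 169.5], 0.96)]
hook []
```

View pics/w7.png

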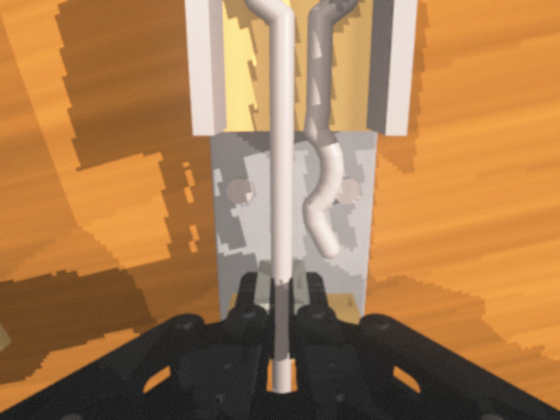

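View pics/s7c.png

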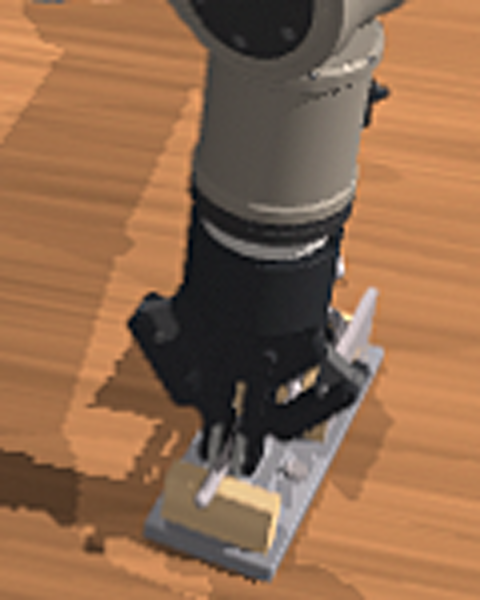

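```bash
cat >> h.py <<'E'
import json,os
FL=R.from_euler('z',180,degrees=True)
def eyeref(E0,yaw):
    o=r.get_obs();R0=R.from_rotvec(o["orientation"]);off=R0.inv().apply(np.array(E0)-o["tcp_pos"])
    json.dump(dict(E0=list(E0),off=off.tolist(),yaw=yaw),open("ref.json","w"));print("off",off)
def goeye(plan):
    """plan rows (dx along leg m, dz m, pitch deg) rel to E0 -> rows from current pose"""
    d=json.load(open("ref.json"));o=r.get_obs();R0=R.from_rotvec(o["orientation"]);y=np.radians(d["yaw"])
    Rr=rot(d["yaw"],0)*FL
    for dx,dz,pt in plan:
        e=np.array(d["E0"])+dx*np.array([np.cos(y),np.sin(y),0])+[0,0,dz]
        R1=rot(d["yaw"],pt)*FL; p=e-R1.apply(d["off"])
        print(dx,dz,pt,"xyz",np.round(R0.inv().apply(p-o["tcp_pos"])*100,2),"rot",np.round((R0.inv()*R1).as_rotvec(degrees=True),1))
def eyenow():
    d=json.load(open("ref.json"));o=r.get_obs();R0=R.from_rotvec(o["orientation"]);e=o["tcp_pos"]+R0.apply(d["off"])
    y=np.radians(d["yaw"]);u=e-np.array(d["E0"]);lg=-R0.as_matrix()[:,0]
    print("eye rel: along %.4f lat %.4f z %.4f pitch %.1f yaw %.1f"%(u[0]*np.cos(y)+u[1]*np.sin(y),-u[0]*np.sin(y)+u[1]*np.cos(y),u[2],np.degrees(np.arcsin(lg[2])),np.degrees(np.arctan2(lg[1],lg[0]))))
E
python3 - <<'E'
from h import *
eyeref([.505,.249,.049],-12.36); eyenow()
goeye([(0,.006,0),(0,.012,0),(0,.012,6),(0,.013,12),(0,.014,18)])
E
```

```text
off [ 0.1131  0.0045 -0.0171]
eye rel: along 0.0000 lat 0.0000 z 0.0000 pitch -0.0 yaw -12.4
0 0.006 0 xyz [-0.   0.  -0.6] rot [-0.1 -0.   0. ]
0 0.012 0 xyz [-0.   0.  -1.2] rot [-0.1 -0.   0. ]
0 0.012 6 xyz [-0.12 -0.   -2.4 ] rot [-0.1 -6.   0. ]
0 0.013 12 xyz [-0.11 -0.   -3.69] rot [ -0.1 -12.    0. ]
0 0.014 18 xyz [ 0.03 -0.   -4.98] rot [ -0.1 -18.    0. ]
```

jog_arm(rows=[{"xyz": [0, 0, -0.6], "delta_rot": [0, 0, 0], "fingers": 1}, {"xyz": [0, 0, -1.2], "delta_rot": [0, 0, 0], "fingers": 1}, {"xyz": [-0.12, 0, -2.4], "delta_rot": [0, -6, 0], "fingers": 1}, {"xyz": [-0.1, 0, -3.7], "delta_rot": [0, -12, 0], "fingers": 1}, {"xyz": [0.03, 0, -5], "delta_rot": [0, -18, 0], "fingers": 1}])

```text
clock: 11.23
tcp_pos: [0.6149, 0.2206, 0.0831]
orientation: [0.306, 2.808, -0.047]
contact_force: [0.1, 0.1, -1.6]
grip_width: 0.005
```

Run:
```python
from h import *
state();eyenow();c,i=snap("w8")
goeye([(0,.015,24),(0,.016,30),(0,.018,36),(0,.020,42),(0,.022,48)])
```

```text
t 11.233 tcp [0.6149 0.2206 0.0831] rv [ 0.3059  2.8082 -0.0474] F [ 0.0886  0.0557 -1.614 ] g 0.005 q [ 0.1608  0.7288 -0.9704  1.8935  1.1498  0.9151 -0.0615]
toolaxes cols
 [[-0.9275  0.2152  0.3057]
 [ 0.2047  0.9766 -0.0662]
 [-0.3128  0.0012 -0.9498]]
eye rel: along 0.0007 lat 0.0004 z 0.0150 pitch 18.2 yaw -12.4
0 0.015 24 xyz [-0.44 -0.26 -0.83] rot [ 0.2 -5.4  0.3]
0 0.016 30 xyz [-0.47 -0.26 -2.12] rot [  0.2 -11.4   0.3]
0 0.018 36 xyz [-0.42 -0.25 -3.5 ] rot [  0.2 -17.4   0.3]
0 0.02 42 xyz [-0.23 -0.25 -4.86] rot [  0.3 -23.4   0.3]
0 0.022 48 xyz [ 0.07 -0.24 -6.19] rot [  0.3 -29.4   0.3]
```

View pics/w8.png

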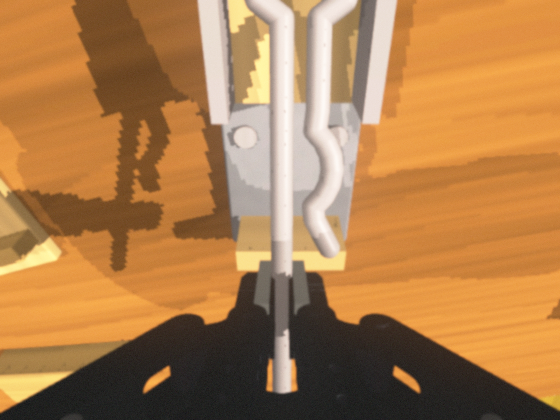

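Run:
```python
from h import *
state();eyenow()
goeye([(0,.015,24),(0,.016,30),(0,.018,36),(0,.020,42),(0,.022,48)])
```

```text
t 11.283 tcp [0.6108 0.2239 0.0852] rv [ 0.2947  2.8035 -0.046 ] F [-6.746   1.3021  0.148 ] g 0.0053 q [ 0.1562  0.7217 -0.9735  1.9028  1.1548  0.9131 -0.07  ]
toolaxes cols
 [[-0.9272  0.2077  0.3116]
 [ 0.1974  0.9782 -0.0647]
 [-0.3183  0.0015 -0.948 ]]
eye rel: along -0.0040 lat 0.0019 z 0.0163 pitch 18.6 yaw -12.0
0 0.015 24 xyz [-0.44 -0.26 -0.83] rot [ 0.2 -5.4  0.3]
0 0.016 30 xyz [-0.47 -0.26 -2.12] rot [  0.2 -11.4   0.3]
0 0.018 36 xyz [-0.42 -0.25 -3.5 ] rot [  0.2 -17.4   0.3]
0 0.02 42 xyz [-0.23 -0.25 -4.86] rot [  0.3 -23.4   0.3]
0 0.022 48 xyz [ 0.07 -0.24 -6.19] rot [  0.3 -29.4   0.3]
```

jog_arm(rows=[{"xyz": [-0.44, -0.26, -0.8], "delta_rot": [0.2, -5.4, 0.3], "fingers": 1}, {"xyz": [-0.45, -0.26, -1.7], "delta_rot": [0.2, -9.4, 0.3], "fingers": 1}, {"xyz": [-0.47, -0.26, -2.5], "delta_rot": [0.2, -13.4, 0.3], "fingers": 1}, {"xyz": [-0.44, -0.26, -3.2], "delta_rot": [0.2, -16, 0.3], "fingers": 1}, {"xyz": [-0.42, -0.25, -3.5], "delta_rot": [0.2, -17.4, 0.3], "fingers": 1}])

```text
clock: 11.7
tcp_pos: [0.602, 0.224, 0.1209]
orientation: [0.267, 2.499, -0.086]
contact_force: [0.5, -0.1, -2.5]
grip_width: 0.005
```

Run:
```python
from h import *
state();eyenow();
goeye([(0,.019,40),(0,.020,44),(0,.022,47),(0,.022,48),(0,.022,48)])
```

```text
t 11.7 tcp [0.602  0.224  0.1209] rv [ 0.2673  2.4991 -0.0861] F [ 0.5196 -0.1197 -2.5241] g 0.005 q [ 0.0134  0.5961 -0.889   2.0812  1.4988  0.9252 -0.5042]
toolaxes cols
 [[-0.7895  0.2112  0.5763]
 [ 0.1711  0.9774 -0.1239]
 [-0.5894  0.0008 -0.8078]]
eye rel: along -0.0013 lat 0.0005 z 0.0190 pitch 36.1 yaw -12.2
0 0.019 40 xyz [-0.2  -0.08 -0.69] rot [ 0.1 -3.9  0.1]
0 0.02 44 xyz [-0.29 -0.08 -1.57] rot [ 0.1 -7.9  0.1]
0 0.022 47 xyz [-0.4  -0.07 -2.33] rot [  0.1 -10.9   0.1]
0 0.022 48 xyz [-0.39 -0.07 -2.53] rot [  0.1 -11.9   0.1]
0 0.022 48 xyz [-0.39 -0.07 -2.53] rot [  0.1 -11.9   0.1]
```

jog_arm(rows=[{"xyz": [-0.2, -0.1, -0.7], "delta_rot": [0.1, -3.9, 0.1], "fingers": 1}, {"xyz": [-0.3, -0.1, -1.6], "delta_rot": [0.1, -7.9, 0.1], "fingers": 1}, {"xyz": [-0.4, -0.1, -2.3], "delta_rot": [0.1, -10.9, 0.1], "fingers": 1}, {"xyz": [-0.4, -0.1, -2.5], "delta_rot": [0.1, -11.9, 0.1], "fingers": 1}, {"xyz": [-0.4, -0.1, -2.5], "delta_rot": [0.1, -11.9, 0.1], "fingers": 1}])

```text
clock: 12.12
tcp_pos: [0.5896, 0.2262, 0.1432]
orientation: [0.245, 2.294, -0.109]
contact_force: [0.6, -0.1, -1.9]
grip_width: 0.0051
```

Run:
```python
from h import *
state();eyenow();c,i=snap("w9");s=imaging.grab_frame("scene");crop(s,310,160,430,310,4,"pics/s9c.png")
goeye([(0,.026,48),(0,.029,48),(0,.032,48),(0,.032,48),(0,.032,48)])
```

```text
t 12.117 tcp [0.5896 0.2262 0.1432] rv [ 0.2453  2.2938 -0.1095] F [ 0.6088 -0.0937 -1.8729] g 0.0051 q [-0.0998  0.5768 -0.8585  2.1865  1.7047  1.0804 -0.7773]
toolaxes cols
 [[-0.6544  0.2116  0.7259]
 [ 0.1414  0.9774 -0.1573]
 [-0.7428 -0.0003 -0.6696]]
eye rel: along -0.0010 lat 0.0000 z 0.0216 pitch 48.0 yaw -12.2
0 0.026 48 xyz [-0.27  0.02 -0.33] rot [ 0.  -0.1 -0. ]
0 0.029 48 xyz [-0.5   0.02 -0.53] rot [ 0.  -0.1 -0. ]
0 0.032 48 xyz [-0.72  0.02 -0.73] rot [ 0.  -0.1 -0. ]
0 0.032 48 xyz [-0.72  0.02 -0.73] rot [ 0.  -0.1 -0. ]
0 0.032 48 xyz [-0.72  0.02 -0.73] rot [ 0.  -0.1 -0. ]
```

View pics/w9.png

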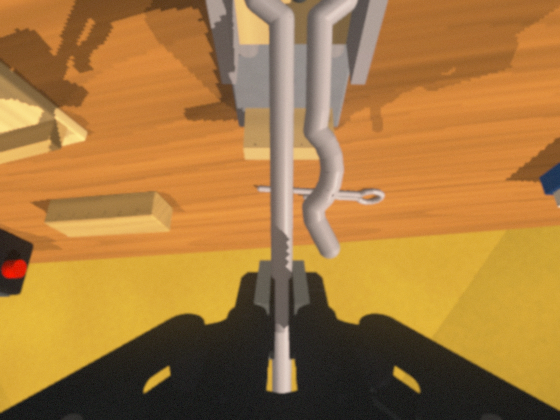

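View pics/s9c.png

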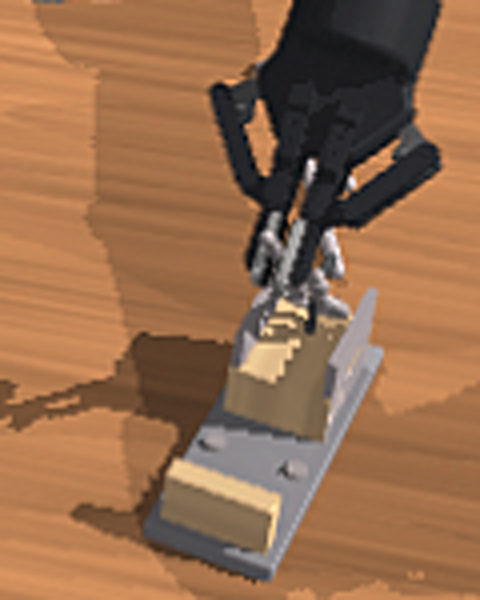

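jog_arm(rows=[{"xyz": [-0.27, 0, -0.33], "delta_rot": [0, 0, 0], "fingers": 1}, {"xyz": [-0.5, 0, -0.53], "delta_rot": [0, 0, 0], "fingers": 1}, {"xyz": [-0.72, 0, -0.73], "delta_rot": [0, 0, 0], "fingers": 1}, {"xyz": [-0.72, 0, -0.73], "delta_rot": [0, 0, 0], "fingers": 1}, {"xyz": [-0.72, 0, -0.73], "delta_rot": [0, 0, 0], "fingers": 1}])

```text
clock: 12.63
tcp_pos: [0.5907, 0.2253, 0.1541]
orientation: [0.25, 2.293, -0.11]
contact_force: [-1.0, 0.1, -1.7]
grip_width: 0.005
```

Run:
```python
from h import *
state();eyenow();s=imaging.grab_frame("scene");crop(s,310,160,430,310,4,"pics/s10c.png");
s=imaging.grab_frame("top");crop(s,150,130,270,250,4,"pics/t10c.png")
goeye([(-.008,.032,48),(-.016,.032,48),(-.022,.032,48),(-.024,.032,48),(-.024,.032,48)])
```

```text
t 12.633 tcp [0.5907 0.2253 0.1541] rv [ 0.2499  2.2931 -0.1098] F [-0.9617  0.1417 -1.6533] g 0.005 q [-0.0896  0.5549 -0.8661  2.1802  1.6807  1.0704 -0.7533]
toolaxes cols
 [[-0.6536  0.215   0.7257]
 [ 0.1447  0.9766 -0.159 ]
 [-0.7429  0.001  -0.6694]]
eye rel: along 0.0004 lat -0.0002 z 0.0325 pitch 48.0 yaw -12.5
-0.008 0.032 48 xyz [ 0.55  0.04 -0.6 ] rot [-0.  -0.1 -0. ]
-0.016 0.032 48 xyz [ 1.08  0.04 -1.2 ] rot [-0.  -0.1 -0. ]
-0.022 0.032 48 xyz [ 1.48  0.04 -1.64] rot [-0.  -0.1 -0. ]
-0.024 0.032 48 xyz [ 1.62  0.04 -1.79] rot [-0.  -0.1 -0. ]
-0.024 0.032 48 xyz [ 1.62  0.04 -1.79] rot [-0.  -0.1 -0. ]
```

View pics/s10c.png

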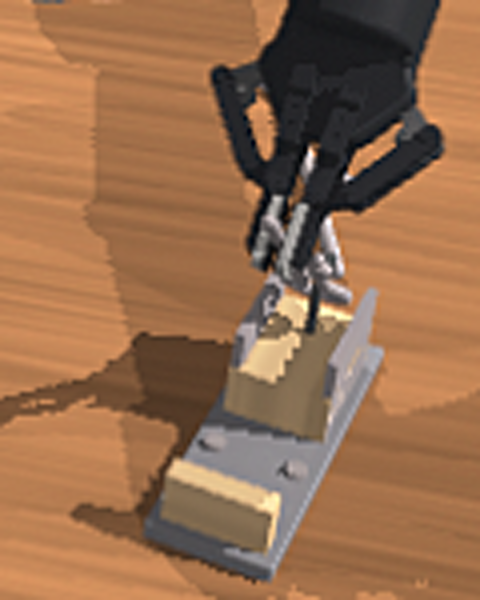

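View pics/t10c.png

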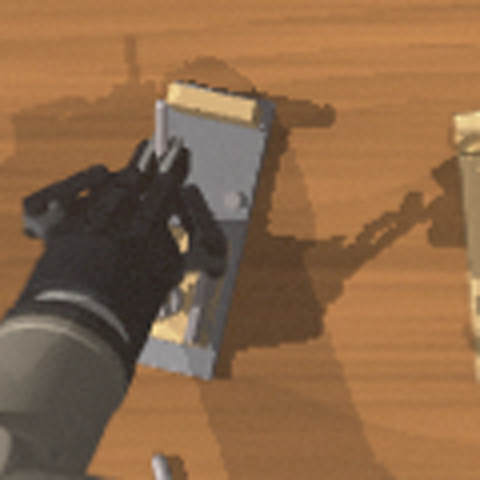

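No contact so far; back off gradually, watching the force.

jog_arm(rows=[{"xyz": [0.55, 0, -0.6], "delta_rot": [0, 0, 0], "fingers": 1}, {"xyz": [1.08, 0, -1.2], "delta_rot": [0, 0, 0], "fingers": 1}, {"xyz": [1.48, 0, -1.64], "delta_rot": [0, 0, 0], "fingers": 1}, {"xyz": [1.62, 0, -1.79], "delta_rot": [0, 0, 0], "fingers": 1}, {"xyz": [1.62, 0, -1.79], "delta_rot": [0, 0, 0], "fingers": 1}])

```text
clock: 13.15
tcp_pos: [0.566, 0.2311, 0.1536]
orientation: [0.247, 2.294, -0.109]
contact_force: [0.6, 0.6, -1.0]
grip_width: 0.0049
```

Run:
```python
from h import *
state();eyenow();
goeye([(-.03,.032,48),(-.038,.032,48),(-.046,.032,48),(-.052,.032,48),(-.052,.032,48)])
```

```text
t 13.15 tcp [0.566  0.2311 0.1536] rv [ 0.247   2.2942 -0.1094] F [ 0.6055  0.6132 -1.0023] g 0.0049 q [-0.116   0.5423 -0.8862  2.2138  1.6589  1.0962 -0.7894]
toolaxes cols
 [[-0.6546  0.2127  0.7254]
 [ 0.1427  0.9771 -0.1578]
 [-0.7424  0.0003 -0.67  ]]
eye rel: along -0.0251 lat -0.0000 z 0.0320 pitch 47.9 yaw -12.3
-0.03 0.032 48 xyz [ 0.33 -0.01 -0.37] rot [ 0.1 -0.1  0. ]
-0.038 0.032 48 xyz [ 0.86 -0.01 -0.97] rot [ 0.1 -0.1  0. ]
-0.046 0.032 48 xyz [ 1.4  -0.01 -1.56] rot [ 0.1 -0.1  0. ]
-0.052 0.032 48 xyz [ 1.8  -0.   -2.01] rot [ 0.1 -0.1  0. ]
-0.052 0.032 48 xyz [ 1.8  -0.   -2.01] rot [ 0.1 -0.1  0. ]
```

jog_arm(rows=[{"xyz": [0.33, 0, -0.37], "delta_rot": [0, 0, 0], "fingers": 1}, {"xyz": [0.86, 0, -0.97], "delta_rot": [0, 0, 0], "fingers": 1}, {"xyz": [1.4, 0, -1.56], "delta_rot": [0, 0, 0], "fingers": 1}, {"xyz": [1.8, 0, -2.0], "delta_rot": [0, 0, 0], "fingers": 1}, {"xyz": [1.8, 0, -2.0], "delta_rot": [0, 0, 0], "fingers": 1}])

```text
clock: 13.57
tcp_pos: [0.5382, 0.2378, 0.1535]
orientation: [0.244, 2.295, -0.108]
contact_force: [-0.0, 0.9, -1.7]
grip_width: 0.0049
```

Run:
```python
from h import *
state();eyenow();s=imaging.grab_frame("scene");crop(s,310,160,430,310,4,"pics/s11c.png")
goeye([(-.055,.04,48),(-.055,.05,48),(-.055,.07,44),(-.055,.09,38),(-.055,.11,32)])
```

```text
t 13.567 tcp [0.5382 0.2378 0.1535] rv [ 0.2441  2.2951 -0.1082] F [-0.0018  0.9414 -1.7058] g 0.0049 q [-0.1483  0.529  -0.9107  2.2487  1.6298  1.1259 -0.8296]
toolaxes cols
 [[-0.6555  0.2103  0.7254]
 [ 0.1411  0.9776 -0.1559]
 [-0.7419  0.0001 -0.6705]]
eye rel: along -0.0537 lat 0.0003 z 0.0320 pitch 47.9 yaw -12.1
-0.055 0.04 48 xyz [-0.44 -0.05 -0.71] rot [ 0.1 -0.1  0.1]
-0.055 0.05 48 xyz [-1.19 -0.05 -1.38] rot [ 0.1 -0.1  0.1]
-0.055 0.07 44 xyz [-2.52 -0.05 -1.93] rot [0.1 3.9 0.1]
-0.055 0.09 38 xyz [-3.69 -0.05 -2.12] rot [0.1 9.9 0.1]
-0.055 0.11 32 xyz [-4.73 -0.05 -2.34] rot [ 0.1 15.9  0.1]
```

View pics/s11c.png

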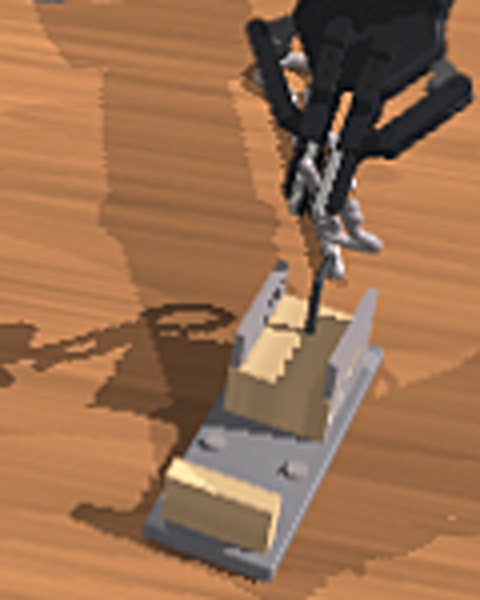

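jog_arm(rows=[{"xyz": [-0.4, 0, -0.7], "delta_rot": [0, 0, 0], "fingers": 1}, {"xyz": [-1.2, 0, -1.4], "delta_rot": [0, 0, 0], "fingers": 1}, {"xyz": [-2.5, 0, -1.9], "delta_rot": [0, 4, 0], "fingers": 1}, {"xyz": [-3.7, 0, -2.1], "delta_rot": [0, 10, 0], "fingers": 1}, {"xyz": [-4.7, 0, -2.3], "delta_rot": [0, 16, 0], "fingers": 1}])

```text
clock: 14.03
tcp_pos: [0.5519, 0.2353, 0.204]
orientation: [0.27, 2.556, -0.08]
contact_force: [-0.3, -0.9, -1.5]
grip_width: 0.0052
```

Run:
```python
from h import *
state();eyenow()
goeye([(-.04,.13,26),(-.03,.14,20),(-.02,.15,14),(-.01,.15,7),(0,.15,0)])
```

```text
t 14.033 tcp [0.5519 0.2353 0.204 ] rv [ 0.2699  2.5565 -0.0804] F [-0.2683 -0.9138 -1.5256] g 0.0052 q [ 0.0816  0.4067 -1.0019  2.0685  1.1745  0.9199 -0.2725]
toolaxes cols
 [[-0.8218  0.209   0.5301]
 [ 0.1753  0.9779 -0.1138]
 [-0.5421 -0.0006 -0.8403]]
eye rel: along -0.0556 lat 0.0006 z 0.1080 pitch 32.8 yaw -12.0
-0.04 0.13 26 xyz [-2.22 -0.13  0.33] rot [0.1 6.8 0.3]
-0.03 0.14 20 xyz [-3.23 -0.13  1.17] rot [ 0.1 12.8  0.3]
-0.02 0.15 14 xyz [-4.11 -0.14  1.96] rot [ 0.1 18.8  0.3]
-0.01 0.15 7 xyz [-4.24 -0.14  3.7 ] rot [ 0.1 25.8  0.3]
0 0.15 0 xyz [-4.22 -0.15  5.34] rot [ 0.1 32.8  0.3]
```

jog_arm(rows=[{"xyz": [-2.2, -0.1, 0.3], "delta_rot": [0.1, 6.8, 0.3], "fingers": 1}, {"xyz": [-3.2, -0.1, 1.2], "delta_rot": [0.1, 12.8, 0.3], "fingers": 1}, {"xyz": [-4.1, -0.1, 2], "delta_rot": [0.1, 18.8, 0.3], "fingers": 1}, {"xyz": [-4.2, -0.1, 3.7], "delta_rot": [0.1, 25.8, 0.3], "fingers": 1}, {"xyz": [-4.2, -0.1, 5.3], "delta_rot": [0.1, 32.8, 0.3], "fingers": 1}])

```text
clock: 14.45
tcp_pos: [0.6164, 0.2201, 0.1845]
orientation: [-0.341, -3.122, -0.004]
contact_force: [0.6, 0.1, -1.2]
grip_width: 0.0048
```

```bash
cat >> h.py <<'E'
def goclip(eye,yaw,pitch=0,flip=True):
    d=json.load(open("ref.json"));o=r.get_obs();R0=R.from_rotvec(o["orientation"])
    R1=rot(yaw,pitch)*(FL if flip else R.identity()); p=np.array(eye)-R1.apply(d["off"])
    dd=R0.inv().apply(p-o["tcp_pos"])*100; w=(R0.inv()*R1).as_rotvec(degrees=True)
    print("tcp target",p,"xyz",np.round(dd,2),"rot",np.round(w,2),"rows %.1f %.1f"%(np.linalg.norm(dd)/4.17,np.linalg.norm(w)/7.16))
E
python3 - <<'E'
from h import *
state();eyenow();goclip([.4827,.0005,.12],5.5)
E
```

```text
t 14.45 tcp [0.6164 0.2201 0.1845] rv [-0.3409 -3.1216 -0.0037] F [ 0.6375  0.107  -1.2101] g 0.0048 q [ 0.2552  0.7264 -1.067   1.6016  0.6654  1.2188  0.4093]
toolaxes cols
 [[-0.9764  0.2158 -0.0012]
 [ 0.2158  0.9764  0.0025]
 [ 0.0017  0.0022 -1.    ]]
eye rel: along 0.0020 lat 0.0002 z 0.1528 pitch -0.1 yaw -12.5
tcp target [0.5957 0.0069 0.1029] xyz [ -2.59 -21.28   8.11] rot [  0.14  -0.08 -17.96] rows 5.5 2.5
```

jog_arm(rows=[{"xyz": [-0.4, -3.8, 0], "delta_rot": [0, 0, -3.6], "fingers": 1}, {"xyz": [-0.9, -7.6, 0], "delta_rot": [0, 0, -7.2], "fingers": 1}, {"xyz": [-1.4, -11.4, 1], "delta_rot": [0, 0, -10.8], "fingers": 1}, {"xyz": [-1.9, -15, 2.2], "delta_rot": [0, 0, -14.4], "fingers": 1}, {"xyz": [-2.4, -18.5, 3.5], "delta_rot": [0, 0, -18], "fingers": 1}])

```text
clock: 14.87
tcp_pos: [0.6002, 0.0319, 0.1493]
orientation: [-0.155, 3.137, 0.003]
contact_force: [0.6, -0.6, -0.7]
grip_width: 0.0054
```

Run:
```python
from h import *
goclip([.4827,.0005,.10],5.5)
```

```text
tcp target [0.5957 0.0069 0.0829] xyz [ 0.69 -2.46  6.64] rot [0.12 0.02 0.17] rows 1.7 0.0
```

jog_arm(rows=[{"xyz": [0.3, -1.2, 2], "delta_rot": [0, 0, 0], "fingers": 1}, {"xyz": [0.7, -2.4, 4.5], "delta_rot": [0, 0, 0], "fingers": 1}, {"xyz": [0.7, -2.4, 6.2], "delta_rot": [0, 0, 0], "fingers": 1}, {"xyz": [0.7, -2.4, 6.6], "delta_rot": [0, 0, 0], "fingers": 1}, {"xyz": [0.7, -2.4, 6.6], "delta_rot": [0, 0, 0], "fingers": 1}])

```text
clock: 15.28
tcp_pos: [0.5951, 0.0085, 0.0827]
orientation: [0.157, -3.136, -0.005]
contact_force: [-0.2, -0.7, -0.7]
grip_width: 0.0048
```

Run:
```python
from h import *
state();c,i=snap("w12");goclip([.4827,.0005,.034],5.5)
T=cam("top");t=imaging.grab_frame("top");cv2.imwrite("pics/t12.png",t);crop(t,240,130,340,260,4,"pics/t12c.png")
tips("top","rest","clip_eye");tips("wrist","rest")
```

```text
t 15.283 tcp [0.5951 0.0085 0.0827] rv [ 0.1572 -3.1365 -0.0046] F [-0.1919 -0.7314 -0.7211] g 0.0048 q [ 0.6362  0.8017 -1.0849  1.8183  0.8172  1.0511  0.8986]
toolaxes cols
 [[-0.995  -0.1    -0.0013]
 [-0.1     0.995   0.0029]
 [ 0.001   0.003  -1.    ]]
tcp target [0.5957 0.0069 0.0169] xyz [ 0.05 -0.27  6.71] rot [0.19 0.06 0.29] rows 1.6 0.0
rest [([282.8, 189.1], 0.57), ([280.6, 190.6], 0.42)]
clip_eye [([209.8, 323.3], 0.89), ([282.1, 211.9], 0.62)]
rest [([299.7, 63.3], 0.2)]
```

View pics/w12.png

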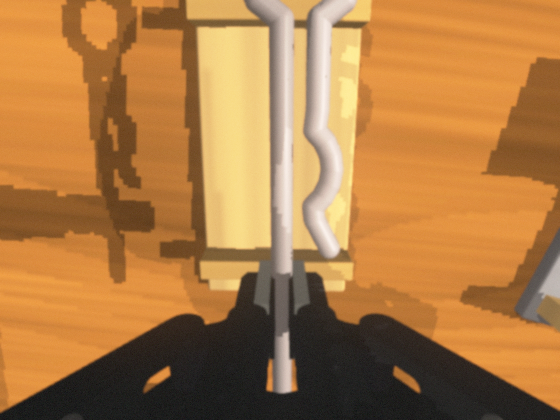

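View pics/t12c.png

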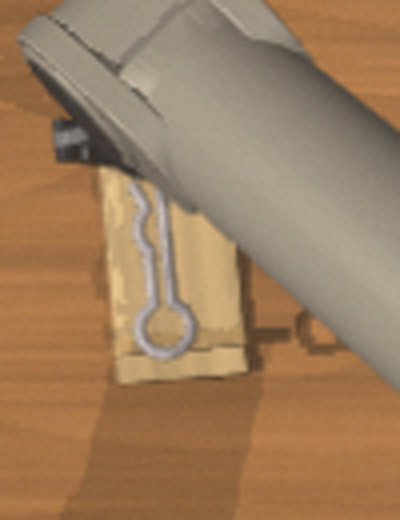

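Run:
```python
from h import *
c=lc("w12")
for p in [(240,250),(240,261),(240,278),(232,24),(232,18),(200,262),(352,262),(198,24),(362,22)]: print(p,toz(c,p,.03))
o=r.get_obs();print(o["tcp_pos"])
```

```text
(240, 250) [ 0.6065 -0.0148  0.03  ]
(240, 261) [ 0.6134 -0.0144  0.03  ]
(240, 278) [ 0.6243 -0.0136  0.03  ]
(232, 24) [ 0.4885 -0.027   0.03  ]
(232, 18) [ 0.4858 -0.0272  0.03  ]
(200, 262) [ 0.6164 -0.0375  0.03  ]
(352, 262) [0.6077 0.0504 0.03  ]
(198, 24) [ 0.49   -0.0435  0.03  ]
(362, 22) [0.481  0.0359 0.03  ]
[0.5965 0.0089 0.0848]
```

```bash
python3 -c "
import cv2
i=cv2.imread('pics/w12.png');cv2.imwrite('pics/w12c.png',cv2.resize(i[230:310,180:380],None,fx=4,fy=4,interpolation=2))"
```

```text
(no output)
```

View pics/w12c.png

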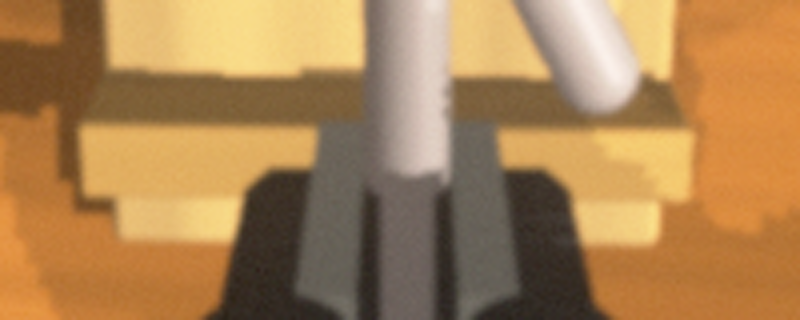

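Run:
```python
from h import *
state();goclip([.4827,.0005,.035],5.5)
```

```text
t 15.533 tcp [0.5965 0.0089 0.0848] rv [-0.1579  3.135   0.0039] F [-0.9376 -1.114  -1.0244] g 0.0045 q [ 0.6364  0.7994 -1.0868  1.8167  0.8174  1.0514  0.8988]
toolaxes cols
 [[-0.9949 -0.1005  0.0024]
 [-0.1005  0.9949  0.0026]
 [-0.0027  0.0023 -1.    ]]
tcp target [0.5957 0.0069 0.0179] xyz [ 0.12 -0.21  6.68] rot [0.13 0.15 0.27] rows 1.6 0.0
```

jog_arm(rows=[{"xyz": [0.1, -0.2, 2], "delta_rot": [0.1, 0.1, 0.2], "fingers": 1}, {"xyz": [0.1, -0.2, 4], "delta_rot": [0.1, 0.1, 0.2], "fingers": 1}, {"xyz": [0.1, -0.2, 5.5], "delta_rot": [0.1, 0.1, 0.2], "fingers": 1}, {"xyz": [0.1, -0.2, 6.4], "delta_rot": [0.1, 0.1, 0.2], "fingers": 1}, {"xyz": [0.1, -0.2, 6.4], "delta_rot": [0.1, 0.1, 0.2], "fingers": 1}])

```text
clock: 15.95
tcp_pos: [0.5949, 0.007, 0.0191]
orientation: [0.153, -3.136, -0.001]
contact_force: [0.1, -0.5, -0.9]
grip_width: 0.0051
```

Run:
```python
from h import *
state();goclip([.4827,.0005,.034],5.5)
```

```text
t 15.95 tcp [0.5949 0.007  0.0191] rv [ 0.1531 -3.1361 -0.001 ] F [ 0.0793 -0.5497 -0.889 ] g 0.0051 q [ 0.5922  0.8754 -1.0101  1.8446  0.9072  0.9695  0.8374]
toolaxes cols
 [[-0.9952 -0.0974 -0.0017]
 [-0.0974  0.9952  0.0005]
 [ 0.0017  0.0007 -1.    ]]
tcp target [0.5957 0.0069 0.0169] xyz [-0.09 -0.02  0.22] rot [ 0.04 -0.1   0.09] rows 0.1 0.0
```

jog_arm(rows=[{"xyz": [0, 0, 0.2], "delta_rot": [0, 0, 0], "fingers": 1}, {"xyz": [0, 0, 0.35], "delta_rot": [0, 0, 0], "fingers": 1}, {"xyz": [0, 0, 0.35], "delta_rot": [0, 0, 0], "fingers": 1}, {"xyz": [0, 0, 0.35], "delta_rot": [0, 0, 0], "fingers": 1}, {"xyz": [0, 0, 0.35], "delta_rot": [0, 0, 0], "fingers": 1}])

```text
clock: 16.37
tcp_pos: [0.5954, 0.0075, 0.0168]
orientation: [0.153, -3.138, -0.001]
contact_force: [-2.5, -1.2, 5.5]
grip_width: 0.005
```

jog_arm(rows=[{"xyz": [0, 0, 0], "delta_rot": [0, 0, 0], "fingers": 0.7}, {"xyz": [0, 0, 0], "delta_rot": [0, 0, 0], "fingers": 0.5}, {"xyz": [0, 0, 0], "delta_rot": [0, 0, 0], "fingers": 0.3}, {"xyz": [0, 0, -0.5], "delta_rot": [0, 0, 0], "fingers": 0}, {"xyz": [0, 0, -2.5], "delta_rot": [0, 0, 0], "fingers": 0}])

```text
clock: 16.78
tcp_pos: [0.5935, 0.0067, 0.0396]
orientation: [0.153, -3.133, -0.001]
contact_force: [1.0, 0.1, 0.2]
grip_width: 0.0652
```

jog_arm(rows=[{"xyz": [0, 0, -4], "delta_rot": [0, 0, 0], "fingers": 0}, {"xyz": [0, 0, -8], "delta_rot": [0, 0, 0], "fingers": 0}, {"xyz": [0, 0, -12], "delta_rot": [0, 0, 0], "fingers": 0}, {"xyz": [3, 0, -12], "delta_rot": [0, 0, 0], "fingers": 0}, {"xyz": [3, 0, -12], "delta_rot": [0, 0, 0], "fingers": 0}])

```text
clock: 17.2
tcp_pos: [0.5619, 0.0043, 0.1621]
orientation: [0.156, -3.134, 0.002]
contact_force: [-0.9, -0.5, -1.2]
grip_width: 0.0849
```

Run:
```python
from h import *
state();c,i=snap("w13")
tips("wrist","rest","clip_eye","clip_neck","clip_seat","clip_leg")
```

```text
t 17.2 tcp [0.5619 0.0043 0.1621] rv [ 0.1557 -3.1338  0.0018] F [-0.9175 -0.5433 -1.2332] g 0.0849 q [ 0.7355  0.6748 -1.1933  1.8393  0.6967  1.1311  0.9595]
toolaxes cols
 [[-0.9951 -0.0991 -0.0038]
 [-0.0991  0.9951 -0.0014]
 [ 0.004  -0.001  -1.    ]]
rest []
clip_eye [([290.5, 89.6], 0.64)]
clip_neck [([290.2, 129.9], 0.93), ([287.3, 88.9], 0.69)]
clip_seat [([474.0, 408.4], 0.66), ([283.1, 180.0], 0.63)]
clip_leg [([281.6, 235.4], 0.57)]
```

View pics/w13.png

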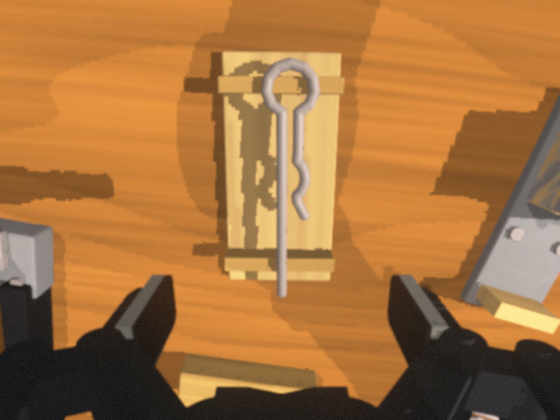

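jog_arm(rows=[{"xyz": [0, -1, -2], "delta_rot": [0, 0, 7], "fingers": 0}, {"xyz": [0, -3, -4], "delta_rot": [0, 0, 14], "fingers": 0}, {"xyz": [0, -6, -6], "delta_rot": [0, 0, 21], "fingers": 0}, {"xyz": [0, -9, -6], "delta_rot": [0, 0, 28], "fingers": 0.3}, {"xyz": [0, -12, -6], "delta_rot": [0, 0, 35], "fingers": 0.5}])

```text
clock: 17.92
tcp_pos: [0.5779, -0.1167, 0.2205]
orientation: [-0.805, -3.033, -0.0]
contact_force: [0.8, -0.2, 0.4]
grip_width: 0.0637
```

Run:
```python
from h import *
state();go([.56,-.235,.22],-2)
```

```text
t 17.917 tcp [ 0.5779 -0.1167  0.2205] rv [-0.8052 -3.0334 -0.0004] F [ 0.7558 -0.1987  0.4154] g 0.0637 q [ 0.8762  0.5798 -1.0939  1.7235  0.5507  1.188   0.6835]
toolaxes cols
 [[-0.8683  0.496  -0.003 ]
 [ 0.496   0.8683  0.0011]
 [ 0.0031 -0.0005 -1.    ]]
-> xyz cm [ -4.31 -11.17   0.04] rot deg [ -0.25  -0.02 152.27]  rows(t) 2.9 (r) 21.3
```

jog_arm(rows=[{"xyz": [-0.9, -2.3, 0], "delta_rot": [0, 0, 7], "fingers": 0.5}, {"xyz": [-1.8, -4.6, 0], "delta_rot": [0, 0, 14], "fingers": 0.5}, {"xyz": [-2.7, -7, 0], "delta_rot": [0, 0, 21], "fingers": 0.6}, {"xyz": [-3.6, -9.2, 0], "delta_rot": [0, 0, 28], "fingers": 0.8}, {"xyz": [-4.3, -11.2, 0], "delta_rot": [0, 0, 35], "fingers": 1}])

```text
clock: 18.33
tcp_pos: [0.5598, -0.2371, 0.2199]
orientation: [-1.689, -2.645, 0.001]
contact_force: [0.6, -1.2, -0.3]
grip_width: 0.0104
```

jog_arm(rows=[{"xyz": [0, 0, 0], "delta_rot": [0, 0, 7], "fingers": 1}, {"xyz": [0, 0, 0], "delta_rot": [0, 0, 14], "fingers": 1}, {"xyz": [0, 0, 0], "delta_rot": [0, 0, 21], "fingers": 1}, {"xyz": [0, 0, 0], "delta_rot": [0, 0, 28], "fingers": 1}, {"xyz": [0, 0, 0], "delta_rot": [0, 0, 35], "fingers": 1}])

```text
clock: 18.75
tcp_pos: [0.5602, -0.2369, 0.2193]
orientation: [-2.411, -2.007, 0.002]
contact_force: [0.4, 0.9, -0.1]
grip_width: 0.0008
```

jog_arm(rows=[{"xyz": [0, 0, 0], "delta_rot": [0, 0, 7], "fingers": 1}, {"xyz": [0, 0, 0], "delta_rot": [0, 0, 14], "fingers": 1}, {"xyz": [0, 0, 0], "delta_rot": [0, 0, 21], "fingers": 1}, {"xyz": [0, 0, 0], "delta_rot": [0, 0, 28], "fingers": 1}, {"xyz": [0, 0, 0], "delta_rot": [0, 0, 35], "fingers": 1}])

```text
clock: 19.17
tcp_pos: [0.5606, -0.2367, 0.2188]
orientation: [-2.906, -1.181, 0.004]
contact_force: [0.6, 0.5, 0.9]
grip_width: 0.0002
```

jog_arm(rows=[{"xyz": [0, 0, 0], "delta_rot": [0, 0, 7], "fingers": 1}, {"xyz": [0, 0, 0], "delta_rot": [0, 0, 14], "fingers": 1}, {"xyz": [0, 0, 0], "delta_rot": [0, 0, 21], "fingers": 1}, {"xyz": [0, 0, 0], "delta_rot": [0, 0, 28], "fingers": 1}, {"xyz": [0, 0, 0], "delta_rot": [0, 0, 35], "fingers": 1}])

```text
clock: 19.58
tcp_pos: [0.5611, -0.2363, 0.2182]
orientation: [-3.128, -0.244, 0.006]
contact_force: [-1.2, 0.5, 0.2]
grip_width: -0.0003
```

Run:
```python
from h import *
state();go([.56,-.235,.22],-2);c,i=snap("w14")
tips("wrist","mount","pin_foot")
```

```text
t 19.583 tcp [ 0.5611 -0.2363  0.2182] rv [-3.1279 -0.2441  0.0064] F [-1.175   0.4855  0.2464] g -0.0003 q [ 0.7009  0.4368 -0.5353  1.7008  0.2444  1.0769 -1.326 ]
toolaxes cols
 [[ 0.9879  0.1551 -0.0044]
 [ 0.1551 -0.9879  0.0038]
 [-0.0038 -0.0045 -1.    ]]
-> xyz cm [-0.09 -0.15 -0.18] rot deg [-0.23  0.24 10.93]  rows(t) 0.1 (r) 1.5
mount [([299.3, 108.4], 0.82)]
pin_foot [([301.2, 110.5], 0.62)]
```

View pics/w14.png

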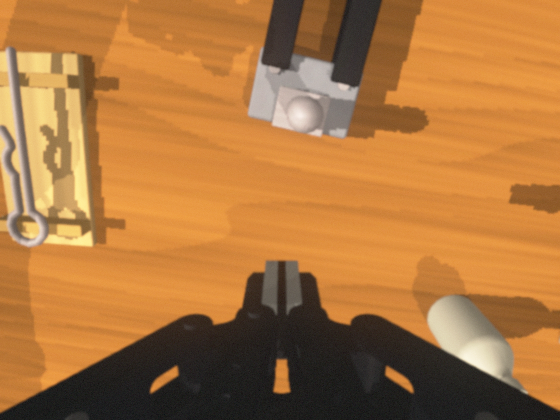

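jog_arm(rows=[{"xyz": [2, 0, 0], "delta_rot": [0, 0, 4], "fingers": 1}, {"xyz": [4, 0, 0], "delta_rot": [0, 0, 8], "fingers": 1}, {"xyz": [4.5, 0, 0], "delta_rot": [0, 0, 12], "fingers": 1}, {"xyz": [4.5, 0, 0], "delta_rot": [0, 0, 12.5], "fingers": 1}, {"xyz": [4.5, 0, 0], "delta_rot": [0, 0, 12.5], "fingers": 1}])

```text
clock: 20.15
tcp_pos: [0.6054, -0.2286, 0.2177]
orientation: [-3.137, 0.076, 0.009]
contact_force: [-0.0, 1.5, -0.2]
grip_width: 0.0002
```

Run:
```python
from h import *
state();c,i=snap("w15")
tips("wrist","mount","pin_foot")
crop(i,180,0,380,200,4,"pics/w15c.png")
```

```text
t 20.15 tcp [ 0.6054 -0.2286  0.2177] rv [-3.1371  0.0764  0.0085] F [-0.0155  1.4865 -0.1939] g 0.0002 q [ 0.6122  0.4916 -0.4832  1.6087  0.2445  1.1084 -1.5528]
toolaxes cols
 [[ 0.9988 -0.0487 -0.0053]
 [-0.0487 -0.9988  0.0037]
 [-0.0055 -0.0034 -1.    ]]
mount [([295.9, 150.9], 0.94)]
pin_foot [([295.0, 161.5], 0.82)]
```

View pics/w15.png

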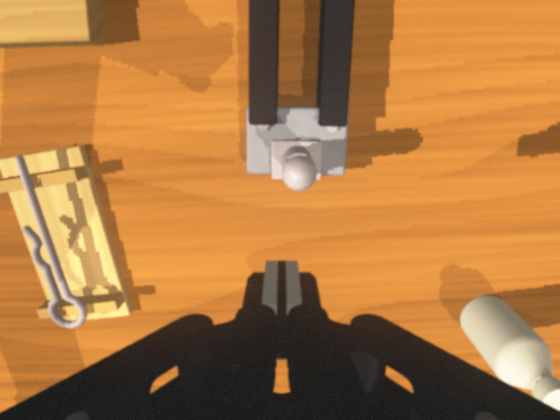

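View pics/w15c.png

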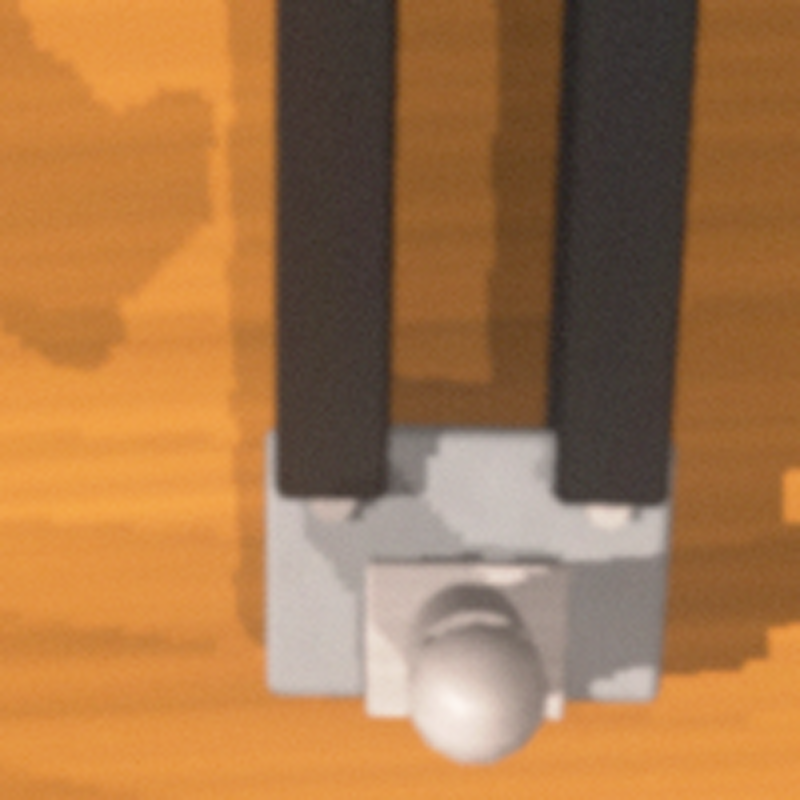

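Run:
```python
from h import *
i=cv2.imread("pics/w14.png");crop(i,240,60,380,150,5,"pics/w14c.png")
c=lc("w15");f=lambda x,y:(x/4+180,y/4)
for z in (.04,):
  for a,b in [((387,490),(395,5)),((557,490),(565,150)),((278,490),(277,5)),((667,490),(694,5))]:
    A=toz(c,f(*a),z);B=toz(c,f(*b),z);d=B-A;print(A,B,np.degrees(np.arctan2(d[1],d[0])))
A=toz(c,f(268,692),.038);B=toz(c,f(658,700),.038);print("front edge",A,B,np.degrees(np.arctan2(B[0]-A[0],A[1]-B[1])))
T=cam("top");S=cam("scene")
print("tri",tri([(T,(374.5,157.3)),(S,(168.5,221.3)),(c,(299.5,173.8))]))
```

```text
[ 0.6595 -0.2275  0.04  ] [ 0.7533 -0.2339  0.04  ] -3.924125771580467
[ 0.6578 -0.2635  0.04  ] [ 0.725  -0.2666  0.04  ] -2.661702980938036
[ 0.6607 -0.2044  0.04  ] [ 0.7545 -0.2108  0.04  ] -3.894464188417517
[ 0.6568 -0.2869  0.04  ] [ 0.7508 -0.2927  0.04  ] -3.5204314272731616
front edge [ 0.6169 -0.1988  0.038 ] [ 0.6109 -0.2852  0.038 ] -3.91375354199868
tri (array([ 0.6255, -0.2422,  0.0899]), [np.float64(0.47931701558638146), np.float64(0.09187301240428893), np.float64(1.8954150783930293)])
```

View pics/w14c.png

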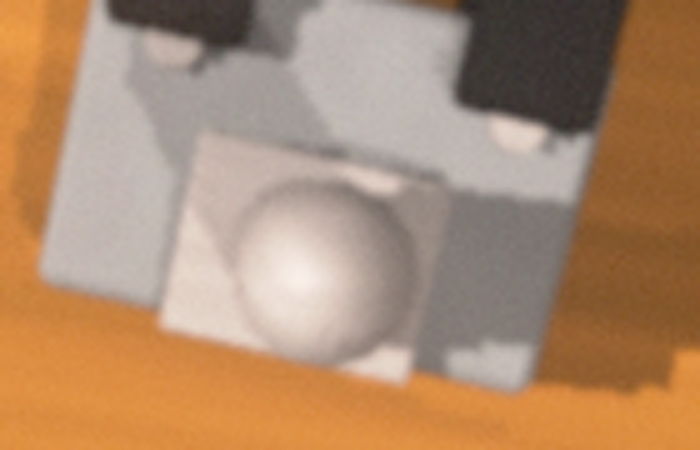

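Run:
```python
from h import *
c15=lc("w15");c14=lc("w14");T=cam("top");S=cam("scene")
A=(T,(374.5,157.3));B=(S,(168.5,221.3));C=(c15,(299.5,173.8));D=(c14,(305,114))
for n,l in dict(all=[A,B,C,D],CD=[C,D],ABC=[A,B,C],AB=[A,B],BCD=[B,C,D],ACD=[A,C,D]).items(): print(n,*tri(l))
for z in (.07,.08,.09,.097): print(z,"w15",toz(c15,C[1],z)[:2],"w14",toz(c14,D[1],z)[:2],"top",toz(T,A[1],z)[:2])
# plinth corners w15 crop  z~.04?
f=lambda x,y:(x/4+180,y/4)
for z in (.038,.042):print([toz(c15,f(*p),z)[:2] for p in [(367,562),(566,565),(366,716),(560,718)]])
g=lambda x,y:(x/5+240,y/5+60)
for z in (.038,.042):print([toz(c14,g(*p),z)[:2] for p in [(205,132),(448,182),(160,325),(405,382)]])
```

```text
all [ 0.6257 -0.2425  0.0899] [np.float64(0.5504537482017272), np.float64(0.252611096463045), np.float64(1.7538359274071351), np.float64(1.6810656526180052)]
CD [ 0.6268 -0.243   0.0991] [np.float64(0.19624731439282986), np.float64(0.20467679279839102)]
ABC [ 0.6255 -0.2422  0.0899] [np.float64(0.47931701558638146), np.float64(0.09187301240428893), np.float64(1.8954150783930293)]
AB [ 0.6261 -0.2412  0.0904] [np.float64(0.1066072904395497), np.float64(0.12079774365629559)]
BCD [ 0.6254 -0.243   0.0895] [np.float64(0.3884073980655701), np.float64(1.0395230930526667), np.float64(1.5828014182483923)]
ACD [ 0.6258 -0.2426  0.0903] [np.float64(0.6164224962879731), np.float64(1.6236633948263632), np.float64(1.435192664698991)]
0.07 w15 [ 0.6206 -0.2441] w14 [ 0.6257 -0.2447] top [ 0.6299 -0.2447]
0.08 w15 [ 0.6227 -0.2438] w14 [ 0.6261 -0.244 ] top [ 0.628  -0.2429]
0.09 w15 [ 0.6248 -0.2434] w14 [ 0.6265 -0.2434] top [ 0.6261 -0.2411]
0.097 w15 [ 0.6263 -0.2432] w14 [ 0.6267 -0.2429] top [ 0.6247 -0.2398]
[array([ 0.6444, -0.2224]), array([ 0.6417, -0.2653]), array([ 0.6104, -0.2202]), array([ 0.6079, -0.2634])]
[array([ 0.6448, -0.2225]), array([ 0.6422, -0.2649]), array([ 0.6113, -0.2204]), array([ 0.6088, -0.263 ])]
[array([ 0.6436, -0.2231]), array([ 0.6421, -0.2647]), array([ 0.6111, -0.2204]), array([ 0.6082, -0.2636])]
[array([ 0.6435, -0.2231]), array([ 0.642 , -0.2642]), array([ 0.6114, -0.2205]), array([ 0.6085, -0.2632])]
```

Run:
```python
from h import *
go([.6262,-.2428,.118],-3.8)
```

```text
-> xyz cm [2.27 1.26 9.99] rot deg [-0.16  0.31  0.86]  rows(t) 2.5 (r) 0.1
```

jog_arm(rows=[{"xyz": [2.2, 1.3, 3], "delta_rot": [0, 0, 0.9], "fingers": 1}, {"xyz": [2.3, 1.3, 6.5], "delta_rot": [-0.1, 0.3, 0.9], "fingers": 1}, {"xyz": [2.3, 1.3, 9], "delta_rot": [-0.1, 0.3, 0.9], "fingers": 1}, {"xyz": [2.3, 1.3, 10], "delta_rot": [-0.1, 0.3, 0.9], "fingers": 1}, {"xyz": [2.3, 1.3, 10], "delta_rot": [-0.1, 0.3, 0.9], "fingers": 1}])

```text
clock: 20.72
tcp_pos: [0.6241, -0.2432, 0.1151]
orientation: [-3.137, 0.104, 0.008]
contact_force: [-0.8, 0.7, -0.5]
grip_width: 0.0004
```

Run:
```python
from h import *
state();go([.6262,-.2428,.105],-3.8);c,i=snap("w16")
```

```text
t 20.717 tcp [ 0.6241 -0.2432  0.1151] rv [-3.1373  0.1039  0.0083] F [-0.8105  0.7157 -0.5158] g 0.0004 q [ 0.5851  0.6284 -0.4413  1.6355  0.311   0.954  -1.6021]
toolaxes cols
 [[ 0.9978 -0.0661 -0.0052]
 [-0.0661 -0.9978  0.0027]
 [-0.0054 -0.0023 -1.    ]]
-> xyz cm [ 0.21 -0.05  1.01] rot deg [-0.13  0.31  0.01]  rows(t) 0.2 (r) 0.0
```

View pics/w16.png

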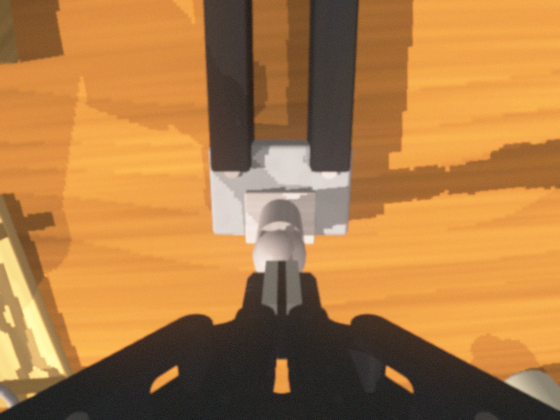

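jog_arm(rows=[{"xyz": [0.1, 0, 0.2], "delta_rot": [0, 0, 0], "fingers": 1}, {"xyz": [0.2, 0, 0.4], "delta_rot": [0, 0, 0], "fingers": 1}, {"xyz": [0.2, 0, 0.6], "delta_rot": [0, 0, 0], "fingers": 1}, {"xyz": [0.2, 0, 0.8], "delta_rot": [0, 0, 0], "fingers": 1}, {"xyz": [0.2, 0, 1], "delta_rot": [0, 0, 0], "fingers": 1}])

```text
clock: 21.18
tcp_pos: [0.628, -0.2436, 0.1081]
orientation: [-3.139, 0.104, 0.001]
contact_force: [-0.1, 0.6, 2.6]
grip_width: 0.0007
```

jog_arm(rows=[{"xyz": [0, 0, 0.1], "delta_rot": [0, 0, 0], "fingers": 1}, {"xyz": [0, 0, 0.1], "delta_rot": [0, 0, 0], "fingers": 1}, {"xyz": [0, 0, 0.15], "delta_rot": [0, 0, 0], "fingers": 1}, {"xyz": [0, 0, 0.2], "delta_rot": [0, 0, 0], "fingers": 1}, {"xyz": [0, 0, 0.2], "delta_rot": [0, 0, 0], "fingers": 1}])

```text
clock: 21.6
tcp_pos: [0.6282, -0.2436, 0.1078]
orientation: [-3.139, 0.104, 0.0]
contact_force: [-3.5, 0.0, 10.7]
grip_width: 0.0002
```

Run:
```python
from h import *
c=lc("w13")
for n,p in dict(eye=(290.5,89.6),neck=(290.2,129.9),seat=(283.1,180),leg=(281.6,235.4),tip=(282,294),ring=(291,88)).items(): print(n,toz(c,p,.034))
c=lc("w15");print(toz(c,(68,311),.034),toz(c,(22,163),.034))
i=cv2.imread("pics/w13.png");crop(i,210,40,360,310,2.2,"pics/w13c.png")
go([.51,.0,.16],5.5)
```

```text
eye [0.4812 0.0019 0.034 ]
neck [0.5091 0.0046 0.034 ]
seat [0.5463 0.0032 0.034 ]
leg [0.5905 0.0065 0.034 ]
tip [0.642 0.012 0.034]
ring [0.4801 0.0021 0.034 ]
[0.4799 0.0007 0.034 ] [0.6365 0.0092 0.034 ]
-> xyz cm [-13.41 -23.52  -5.2 ] rot deg [-0.03  0.01 -9.3 ]  rows(t) 6.6 (r) 1.3
```

jog_arm(rows=[{"xyz": [0, 0, -2], "delta_rot": [0, 0, 0], "fingers": 1}, {"xyz": [-2, -3, -4], "delta_rot": [0, 0, -2], "fingers": 0.8}, {"xyz": [-4, -6.5, -5], "delta_rot": [0, 0, -5], "fingers": 0.5}, {"xyz": [-5.5, -10.3, -5], "delta_rot": [0, 0, -8], "fingers": 0.4}, {"xyz": [-7, -14, -5], "delta_rot": [0, 0, -9.5], "fingers": 0.4}])

```text
clock: 22.02
tcp_pos: [0.5673, -0.0981, 0.1591]
orientation: [3.137, 0.159, 0.003]
contact_force: [-0.2, 0.1, -0.2]
grip_width: 0.0481
```

Run:
```python
from h import *
state();go([.51,.004,.15],5.5)
```

```text
t 22.017 tcp [ 0.5673 -0.0981  0.1591] rv [3.1374 0.1588 0.0029] F [-0.2024  0.0849 -0.1628] g 0.0481 q [ 0.4895  0.4497 -0.5483  1.839   0.2867  0.93   -1.657 ]
toolaxes cols
 [[ 0.9949  0.101   0.0019]
 [ 0.101  -0.9949 -0.0001]
 [ 0.0019  0.0003 -1.    ]]
-> xyz cm [ -4.67 -10.74   0.9 ] rot deg [ 0.02 -0.11  0.3 ]  rows(t) 2.8 (r) 0.0
```

jog_arm(rows=[{"xyz": [-1.6, -3.7, 0], "delta_rot": [0, 0, 0], "fingers": 0.3}, {"xyz": [-3.2, -7.4, 1], "delta_rot": [0, 0, 0], "fingers": 0.3}, {"xyz": [-4.6, -10.7, 3], "delta_rot": [0, 0, 0.3], "fingers": 0.3}, {"xyz": [-4.6, -10.7, 5], "delta_rot": [0, 0, 0.3], "fingers": 0.3}, {"xyz": [-4.6, -10.7, 6], "delta_rot": [0, 0, 0.3], "fingers": 0.3}])

```text
clock: 22.43
tcp_pos: [0.5091, 0.0057, 0.0978]
orientation: [3.137, 0.158, 0.001]
contact_force: [0.3, -0.8, -0.5]
grip_width: 0.0602
```

Run:
```python
from h import *
o=state();c,i=snap("w17");tips("wrist","clip_neck","clip_seat","clip_leg","clip_eye")
print(proj(c,[o["tcp_pos"]*[1,1,0]+[0,0,.034]]));go([.511,.0045,.015],5.5)
```

```text
t 22.433 tcp [0.5091 0.0057 0.0978] rv [3.1374 0.1579 0.0005] F [ 0.3199 -0.7674 -0.5241] g 0.0602 q [ 0.3235  0.4438 -0.5601  2.0339  0.3402  0.7538 -1.9144]
toolaxes cols
 [[ 0.9949  0.1004  0.0003]
 [ 0.1004 -0.9949 -0.0002]
 [ 0.0003  0.0002 -1.    ]]
clip_neck [([283.5, 227.7], 0.79)]
clip_seat [([293.3, 172.3], 0.6)]
clip_leg [([293.4, 85.8], 0.67), ([294.1, 169.6], 0.55)]
clip_eye []
[[279.9126 229.5085]]
-> xyz cm [-0.12 -0.21  8.47] rot deg [ 0.03 -0.19 -0.14]  rows(t) 2.0 (r) 0.0
```

View pics/w17.png

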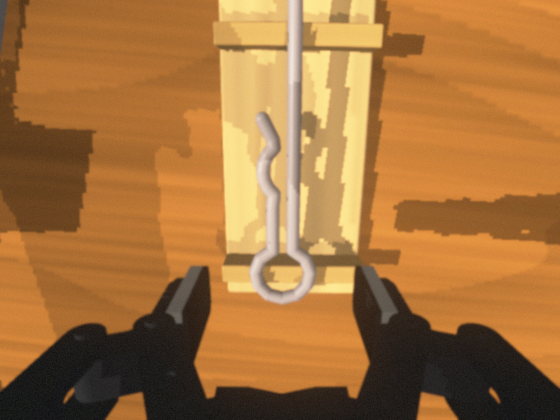

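Run:
```python
from h import *
c=lc("w17");print(toz(c,(283.2,229),.034),toz(c,(282.5,276.5),.034)); state(); go([.511,.0035,.015],5.5)
```

```text
[0.5096 0.0037 0.034 ] [0.4784 0.001  0.034 ]
t 22.683 tcp [0.5121 0.0026 0.0997] rv [3.1378 0.1469 0.0051] F [-0.8964 -0.3547 -0.4706] g 0.06 q [ 0.328   0.4431 -0.5582  2.0283  0.3385  0.7565 -1.9127]
toolaxes cols
 [[ 0.9956  0.0934  0.0033]
 [ 0.0934 -0.9956 -0.0002]
 [ 0.0032  0.0005 -1.    ]]
-> xyz cm [-0.13 -0.11  8.47] rot deg [ 0.03 -0.19 -0.14]  rows(t) 2.0 (r) 0.0
```

jog_arm(rows=[{"xyz": [-0.15, -0.1, 3], "delta_rot": [0, -0.2, -0.1], "fingers": 0.3}, {"xyz": [-0.15, -0.1, 6], "delta_rot": [0, -0.2, -0.1], "fingers": 0.3}, {"xyz": [-0.15, -0.1, 8], "delta_rot": [0, -0.2, -0.1], "fingers": 0.4}, {"xyz": [-0.15, -0.1, 8.4], "delta_rot": [0, -0.2, -0.1], "fingers": 0.5}, {"xyz": [-0.15, -0.1, 8.4], "delta_rot": [0, -0.2, -0.1], "fingers": 0.6}], grip_force=90)

```text
clock: 23.1
tcp_pos: [0.5108, 0.0027, 0.0153]
orientation: [3.137, 0.148, -0.002]
contact_force: [-0.5, -0.1, 0.9]
grip_width: 0.0344
```

jog_arm(rows=[{"xyz": [0, 0, 0], "delta_rot": [0, 0, 0], "fingers": 0.8}, {"xyz": [0, 0, 0], "delta_rot": [0, 0, 0], "fingers": 1}, {"xyz": [0, 0, 0], "delta_rot": [0, 0, 0], "fingers": 1}, {"xyz": [0, 0, 0], "delta_rot": [0, 0, 0], "fingers": 1}, {"xyz": [0, 0, 0], "delta_rot": [0, 0, 0], "fingers": 1}])

```text
clock: 23.52
tcp_pos: [0.5124, 0.0025, 0.0169]
orientation: [3.137, 0.147, 0.003]
contact_force: [-0.2, -0.5, 7.7]
grip_width: 0.0171
```

Run:
```python
from h import *
o=state();c,i=snap("w18");tips("wrist","clip_neck","clip_seat","clip_leg","clip_eye")
```

```text
t 23.517 tcp [0.5124 0.0025 0.0169] rv [3.137  0.147  0.0028] F [-0.2105 -0.4807  7.6569] g 0.0171 q [ 0.2531  0.5753 -0.4739  2.0672  0.4585  0.599  -2.0171]
toolaxes cols
 [[ 0.9956  0.0935  0.0018]
 [ 0.0935 -0.9956 -0.001 ]
 [ 0.0017  0.0012 -1.    ]]
clip_neck [([279.2, 306.0], 0.83)]
clip_seat [([297.3, 220.3], 0.75)]
clip_leg [([296.4, 86.8], 0.72)]
clip_eye [([296.1, 219.2], 0.3)]
```

View pics/w18.png

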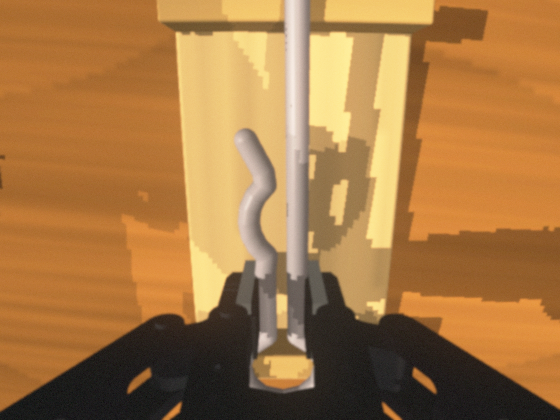

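```bash
cat >> h.py <<'E'
def intool(c,px,z,o):
    p=toz(c,px,z);return R.from_rotvec(o["orientation"]).inv().apply(p-o["tcp_pos"])
E
python3 - <<'E'
from h import *
o=r.get_obs();c=lc("w18")
# camera vs tool at snap time assumed same
for n,p in dict(seat=(297.3,220.3),leg=(296.4,86.8),leg2=(297.5,240),legtop=(297,30),bowend=(244,133)).items(): print(n,intool(c,p,.034,o)*1000)
i=cv2.imread("pics/w18.png");crop(i,220,0,360,260,3,"pics/w18c.png")
E
```

```text
seat [ 33.063    6.5922 -17.0768]
leg [ 78.7509   5.7603 -17.0024]
leg2 [ 25.4828   6.7628 -17.0891]
legtop [ 95.9386   5.7818 -16.974 ]
bowend [ 63.9205 -11.6495 -17.0488]
```

View pics/w18c.png

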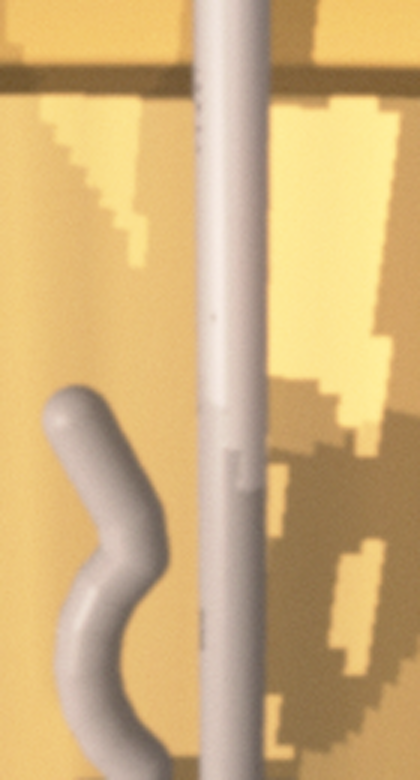

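```bash
cat >> h.py <<'E'
ST=np.array([.0331,.0063,-.0171]); PIN=np.array([.6262,-.2430,.086]); MY=-3.8
def goseat(s,dz=0,dy=0,dyaw=0,pitch=0,q=False):
    """seat at s m along hole from pin axis"""
    o=r.get_obs();R0=R.from_rotvec(o["orientation"]);y=np.radians(MY)
    P=PIN+s*np.array([np.cos(y),np.sin(y),0])+dy*np.array([-np.sin(y),np.cos(y),0])+[0,0,dz]
    R1=rot(MY+dyaw,pitch);p=P-R1.apply(ST)
    dd=R0.inv().apply(p-o["tcp_pos"])*100; w=(R0.inv()*R1).as_rotvec(degrees=True)
    print("tcp target",p,"xyz",np.round(dd,2),"rot",np.round(w,2),"rows %.1f %.1f"%(np.linalg.norm(dd)/4.17,np.linalg.norm(w)/7.16))
def seatnow():
    o=r.get_obs();R0=R.from_rotvec(o["orientation"]);y=np.radians(MY);d=o["tcp_pos"]+R0.apply(ST)-PIN
    x=R0.as_matrix()[:,0]
    print("seat along %.4f lat %.4f z %.4f yaw err %.2f pitch %.2f"%(d[0]*np.cos(y)+d[1]*np.sin(y),-d[0]*np.sin(y)+d[1]*np.cos(y),d[2],np.degrees(np.arctan2(x[1],x[0]))-MY,np.degrees(np.arcsin(x[2]))),"F",o["contact_force"],"t",o["clock"])
E
python3 - <<'E'
from h import *
goseat(-.135,.04)
E
```

```text
tcp target [ 0.4589 -0.2256  0.1089] xyz [-7.45 22.22 -9.19] rot [ 0.06 -0.1   9.17] rows 6.0 1.3
```

jog_arm(rows=[{"xyz": [0, 0, -1], "delta_rot": [0, 0, 0], "fingers": 1}, {"xyz": [0, 0, -3], "delta_rot": [0, 0, 0], "fingers": 1}, {"xyz": [0, 0, -6], "delta_rot": [0, 0, 0], "fingers": 1}, {"xyz": [0, 0, -9], "delta_rot": [0, 0, 0], "fingers": 1}, {"xyz": [-1, 2, -9.5], "delta_rot": [0, 0, 2], "fingers": 1}])

```text
clock: 24.18
tcp_pos: [0.5084, -0.0134, 0.1176]
orientation: [-3.138, -0.102, -0.018]
contact_force: [1.6, 0.4, -0.0]
grip_width: 0.0165
```

Run:
```python
from h import *
state();goseat(-.135,.02)
```

```text
t 24.183 tcp [ 0.5084 -0.0134  0.1176] rv [-3.1382 -0.1016 -0.0183] F [ 1.6423  0.3927 -0.0384] g 0.0165 q [ 0.3753  0.4069 -0.5711  2.0298  0.3099  0.7763 -1.886 ]
toolaxes cols
 [[ 0.9978  0.0647  0.0116]
 [ 0.0646 -0.9979  0.0021]
 [ 0.0117 -0.0014 -0.9999]]
tcp target [ 0.4589 -0.2256  0.0889] xyz [-6.35 20.85  2.77] rot [-0.12 -0.67  7.51] rows 5.3 1.1
```

jog_arm(rows=[{"xyz": [-1.3, 4, 0], "delta_rot": [0, -0.6, 2], "fingers": 1}, {"xyz": [-2.6, 8, 0], "delta_rot": [0, -0.6, 4], "fingers": 1}, {"xyz": [-3.8, 12, 0], "delta_rot": [0, -0.6, 6], "fingers": 1}, {"xyz": [-5, 16, 0], "delta_rot": [0, -0.6, 7.5], "fingers": 1}, {"xyz": [-6, 19.6, 0], "delta_rot": [0, -0.6, 7.5], "fingers": 1}])

```text
clock: 24.6
tcp_pos: [0.4599, -0.2152, 0.1177]
orientation: [-3.138, 0.107, -0.002]
contact_force: [-0.1, 0.8, -0.9]
grip_width: 0.0169
```

Run:
```python
from h import *
seatnow();goseat(-.135,.0)
```

```text
seat along -0.1347 lat 0.0103 z 0.0488 yaw err -0.10 pitch 0.07 F [-0.1439  0.827  -0.8772] t 24.6
tcp target [ 0.4589 -0.2256  0.0689] xyz [-0.04  1.05  4.87] rot [-0.08 -0.07 -0.1 ] rows 1.2 0.0
```

jog_arm(rows=[{"xyz": [0, 0.6, 2], "delta_rot": [0, 0, 0], "fingers": 1}, {"xyz": [0, 1, 4], "delta_rot": [0, 0, 0], "fingers": 1}, {"xyz": [0, 1, 4.9], "delta_rot": [0, 0, 0], "fingers": 1}, {"xyz": [0, 1, 4.9], "delta_rot": [0, 0, 0], "fingers": 1}, {"xyz": [0, 1, 4.9], "delta_rot": [0, 0, 0], "fingers": 1}])

```text
clock: 25.02
tcp_pos: [0.4594, -0.224, 0.069]
orientation: [-3.138, 0.104, -0.001]
contact_force: [-0.2, -0.5, -0.4]
grip_width: 0.0168
```

Run:
```python
from h import *
seatnow();c,i=snap("w19");goseat(-.12,.0);seatnow()
s=imaging.grab_frame("scene");cv2.imwrite("pics/s19.png",s);crop(s,130,170,290,300,4.5,"pics/s19c.png")
crop(i,200,0,360,270,3,"pics/w19c.png")
```

```text
seat along -0.1346 lat 0.0015 z 0.0001 yaw err -0.01 pitch 0.04 F [-0.1697 -0.5028 -0.3742] t 25.0167
tcp target [ 0.4739 -0.2266  0.0689] xyz [1.39 0.15 0.06] rot [-0.1  -0.12  0.01] rows 0.3 0.0
seat along -0.1340 lat 0.0015 z 0.0007 yaw err 0.01 pitch 0.12 F [ 0.117   0.0957 -0.3731] t 25.0667
```

View pics/w19.png

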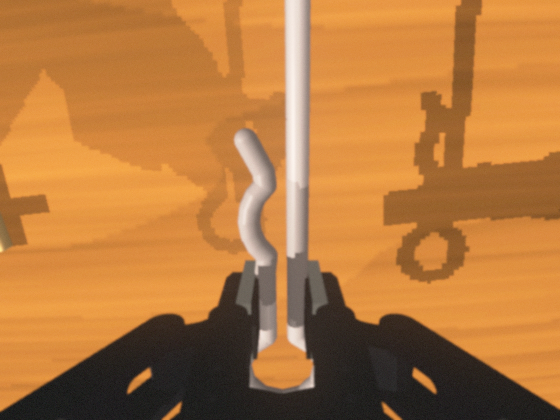

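View pics/s19c.png

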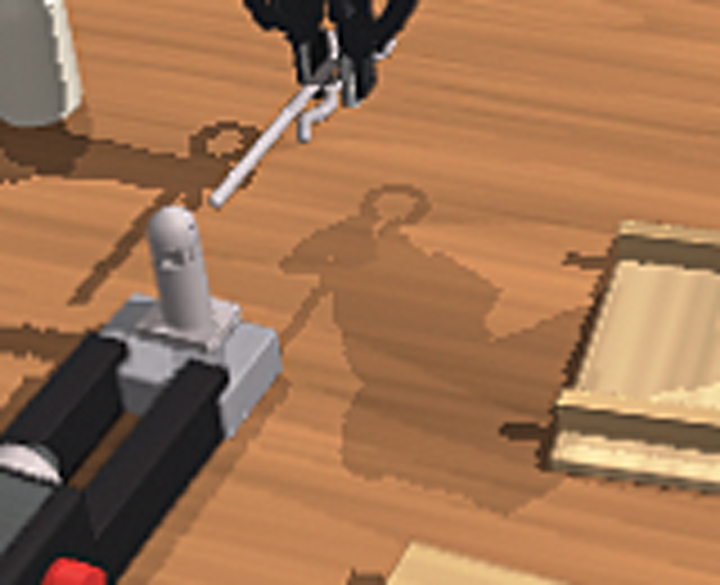

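View pics/w19c.png

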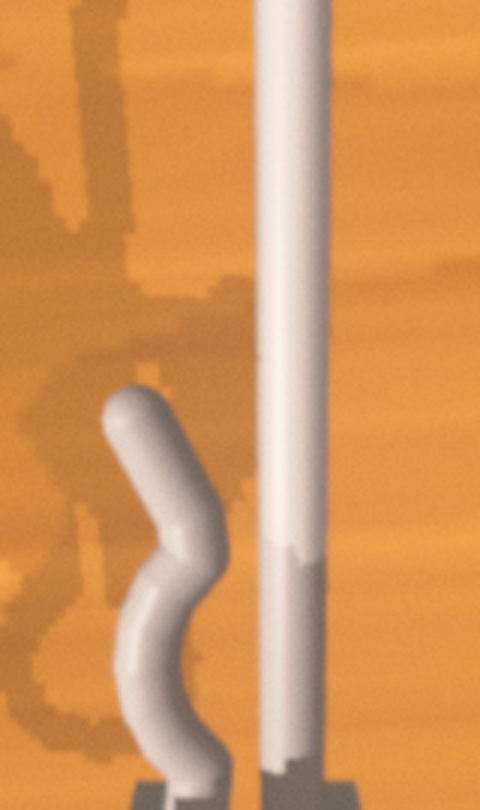

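Run:
```python
from h import *
S=cam("scene");o=r.get_obs();R0=R.from_rotvec(o["orientation"])
tip=o["tcp_pos"]+R0.apply(ST+[.1,0,0]);u=np.array([np.cos(np.radians(MY)),np.sin(np.radians(MY)),0])
print("tip",tip,proj(S,[tip,tip-u*.004]),"hole exit",proj(S,[PIN+.013*u,PIN+.009*u]),"dome c,top",proj(S,[PIN+[0,0,.009],PIN+[0,0,.022]]))
s=cv2.imread("pics/s19.png");crop(s,150,195,200,250,12,"pics/s19d.png")
```

```text
tip [ 0.5926 -0.2394  0.0872] [[175.9096 213.9321]
 [176.7545 212.9487]] hole exit [[165.3039 226.0675]
 [166.199  225.0243]] dome c,top [[167.624  219.6684]
 [166.7882 215.2413]]
```

View pics/s19d.png

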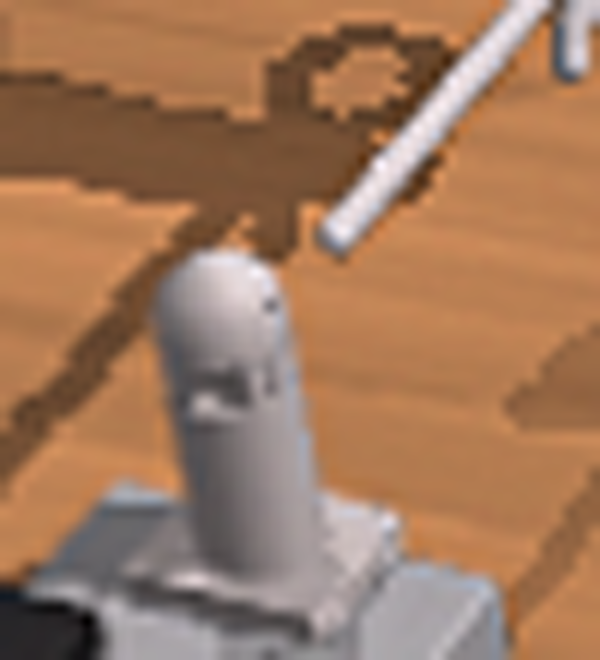

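jog_arm(rows=[{"xyz": [0.6, 0.15, 0.06], "delta_rot": [0, 0, 0], "fingers": 1}, {"xyz": [1.2, 0.15, 0.06], "delta_rot": [0, 0, 0], "fingers": 1}, {"xyz": [1.8, 0.15, 0.06], "delta_rot": [0, 0, 0], "fingers": 1}, {"xyz": [2.4, 0.15, 0.06], "delta_rot": [0, 0, 0], "fingers": 1}, {"xyz": [2.7, 0.15, 0.06], "delta_rot": [0, 0, 0], "fingers": 1}])

```text
clock: 25.53
tcp_pos: [0.4888, -0.2275, 0.0695]
orientation: [-3.139, 0.103, -0.006]
contact_force: [0.1, -0.2, -1.7]
grip_width: 0.0169
```

Run:
```python
from h import *
seatnow();c,i=snap("w20")
s=imaging.grab_frame("scene");cv2.imwrite("pics/s20.png",s);crop(s,150,195,200,250,12,"pics/s20d.png");
seatnow();goseat(-.095)
```

```text
seat along -0.1051 lat 0.0001 z 0.0007 yaw err 0.03 pitch 0.23 F [ 0.0532 -0.1813 -1.7366] t 25.5333
seat along -0.1058 lat 0.0001 z 0.0005 yaw err 0.03 pitch 0.19 F [ 0.0613  1.5279 -1.6674] t 25.6333
tcp target [ 0.4988 -0.2282  0.0689] xyz [1.07 0.01 0.04] rot [-0.08 -0.19  0.03] rows 0.3 0.0
```

View pics/w20.png

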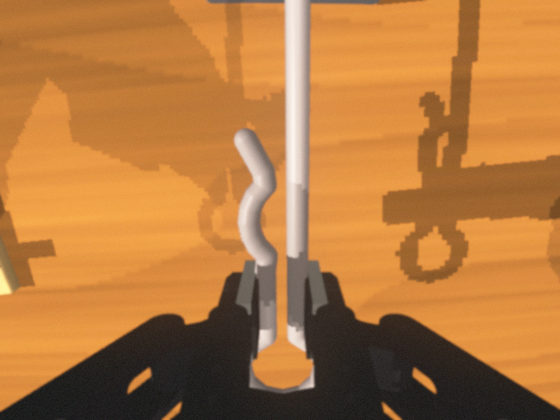

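View pics/s20d.png

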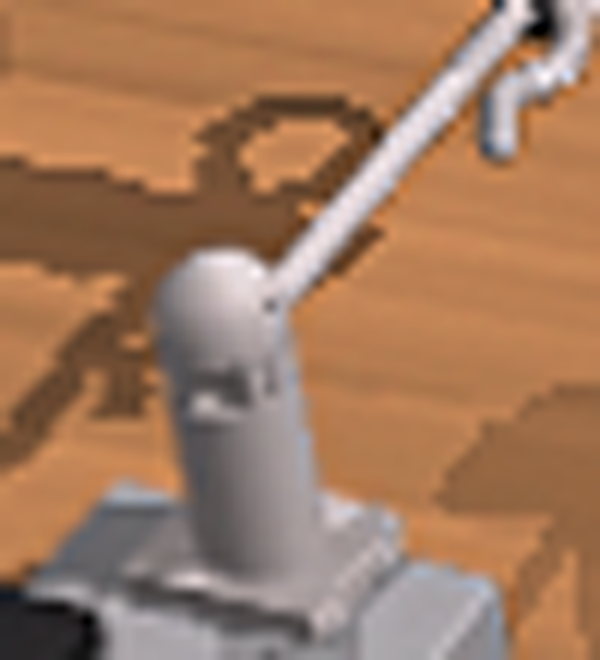

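jog_arm(rows=[{"xyz": [0.4, 0, 0.04], "delta_rot": [0, 0, 0], "fingers": 1}, {"xyz": [0.8, 0, 0.04], "delta_rot": [0, 0, 0], "fingers": 1}, {"xyz": [1.2, 0, 0.04], "delta_rot": [0, 0, 0], "fingers": 1}, {"xyz": [1.6, 0, 0.04], "delta_rot": [0, 0, 0], "fingers": 1}, {"xyz": [2, 0, 0.04], "delta_rot": [0, 0, 0], "fingers": 1}])

```text
clock: 26.05
tcp_pos: [0.5085, -0.2287, 0.0689]
orientation: [-3.138, 0.103, -0.005]
contact_force: [-1.0, 0.1, -1.7]
grip_width: 0.0168
```

Run:
```python
from h import *
seatnow()
s=imaging.grab_frame("scene");cv2.imwrite("pics/s21.png",s);crop(s,150,195,200,250,12,"pics/s21d.png");
seatnow();goseat(-.06)
```

```text
seat along -0.0853 lat 0.0001 z 0.0001 yaw err 0.03 pitch 0.20 F [-1.0479  0.1085 -1.7387] t 26.05
seat along -0.0844 lat 0.0002 z 0.0003 yaw err 0.04 pitch 0.26 F [ 1.4961  0.5192 -1.4614] t 26.1
tcp target [ 0.5337 -0.2305  0.0689] xyz [2.43 0.02 0.03] rot [-0.09 -0.26  0.04] rows 0.6 0.0
```

View pics/s21d.png

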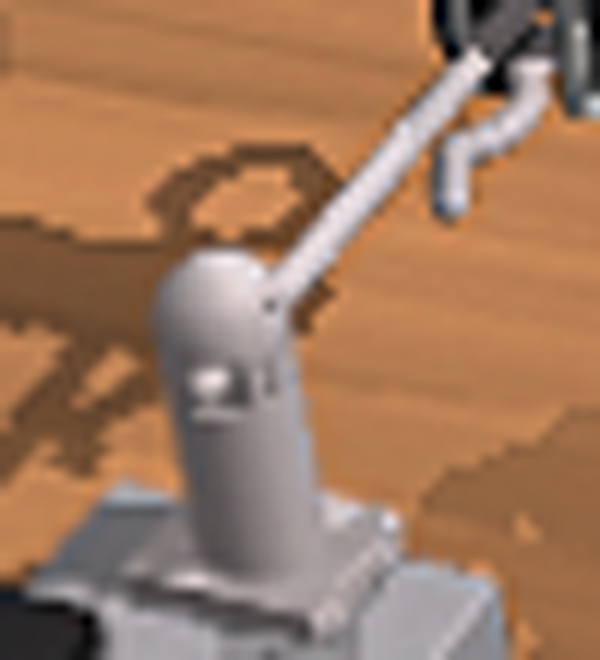

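jog_arm(rows=[{"xyz": [0.7, 0, 0], "delta_rot": [0, -0.2, 0], "fingers": 1}, {"xyz": [1.4, 0, 0], "delta_rot": [0, -0.2, 0], "fingers": 1}, {"xyz": [2.1, 0, 0], "delta_rot": [0, -0.2, 0], "fingers": 1}, {"xyz": [2.8, 0, 0], "delta_rot": [0, -0.2, 0], "fingers": 1}, {"xyz": [3.2, 0, 0], "delta_rot": [0, -0.2, 0], "fingers": 1}])

```text
clock: 26.52
tcp_pos: [0.5428, -0.2307, 0.0693]
orientation: [-3.138, 0.102, -0.003]
contact_force: [0.1, -1.0, -1.6]
grip_width: 0.0167
```

Run:
```python
from h import *
seatnow();c,i=snap("w22")
s=imaging.grab_frame("scene");crop(s,130,195,210,270,8,"pics/s22d.png");
seatnow();goseat(-.02)
```

```text
seat along -0.0510 lat 0.0005 z 0.0005 yaw err 0.06 pitch 0.11 F [ 0.132  -0.962  -1.5773] t 26.5167
seat along -0.0513 lat 0.0005 z 0.0004 yaw err 0.07 pitch 0.10 F [ 0.0161  0.0169 -0.8579] t 26.6167
tcp target [ 0.5736 -0.2332  0.0689] xyz [3.13 0.05 0.04] rot [-0.1  -0.1   0.07] rows 0.8 0.0
```

View pics/w22.png

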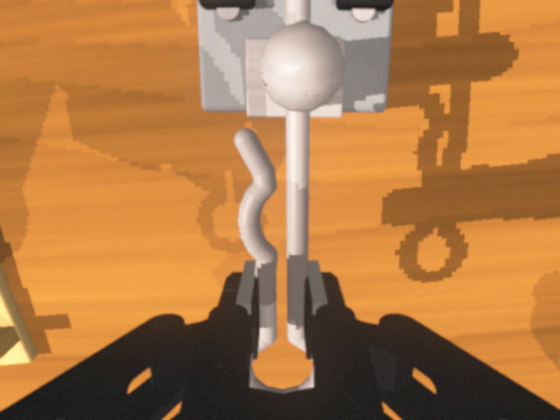

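View pics/s22d.png

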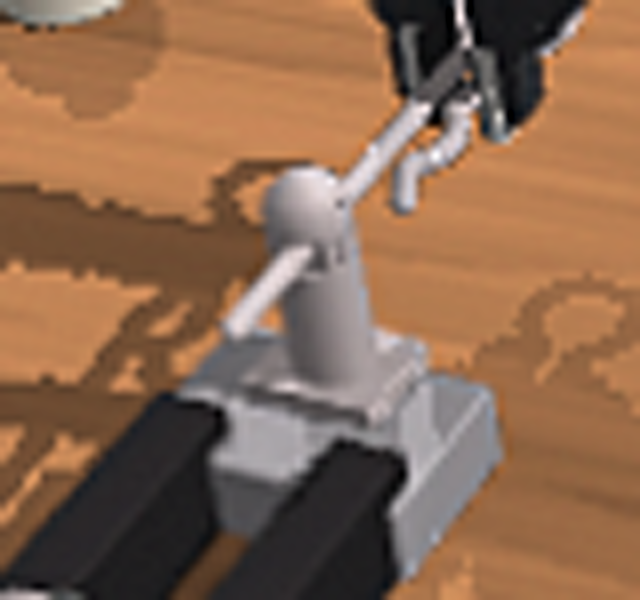

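jog_arm(rows=[{"xyz": [0.4, 0.1, 0.03], "delta_rot": [0, 0, 0], "fingers": 1}, {"xyz": [0.8, 0.1, 0.03], "delta_rot": [0, 0, 0], "fingers": 1}, {"xyz": [1.2, 0.1, 0.03], "delta_rot": [0, 0, 0], "fingers": 1}, {"xyz": [1.6, 0.1, 0.03], "delta_rot": [0, 0, 0], "fingers": 1}, {"xyz": [2, 0.1, 0.03], "delta_rot": [0, 0, 0], "fingers": 1}])

```text
clock: 27.03
tcp_pos: [0.5625, -0.2328, 0.0689]
orientation: [-3.138, 0.102, -0.002]
contact_force: [-3.8, 2.6, -0.4]
grip_width: 0.0172
```

Run:
```python
from h import *
seatnow();c,i=snap("w23");seatnow();goseat(-.01,dy=-.001);goseat(0.00,dy=-.001)
```

```text
seat along -0.0312 lat -0.0004 z 0.0000 yaw err 0.07 pitch 0.07 F [-3.8417  2.6165 -0.4213] t 27.0333
seat along -0.0306 lat 0.0001 z 0.0000 yaw err 0.10 pitch 0.09 F [ 0.853   0.721  -1.7225] t 27.0833
tcp target [ 0.5835 -0.2349  0.0689] xyz [ 2.06  0.11 -0.  ] rot [-0.14 -0.09  0.1 ] rows 0.5 0.0
tcp target [ 0.5935 -0.2355  0.0689] xyz [3.06 0.11 0.  ] rot [-0.14 -0.09  0.1 ] rows 0.7 0.0
```

View pics/w23.png

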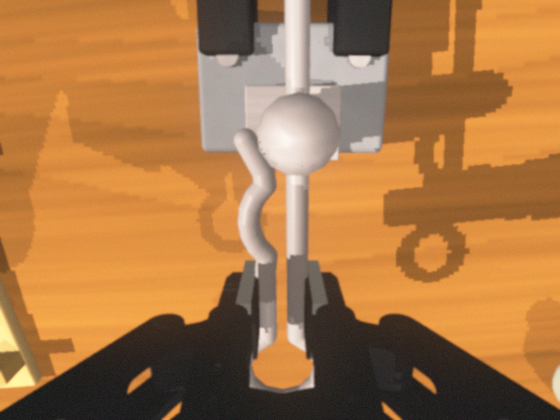

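jog_arm(rows=[{"xyz": [0.4, 0.1, 0], "delta_rot": [0, 0, 0], "fingers": 1}, {"xyz": [0.8, 0.1, 0], "delta_rot": [0, 0, 0], "fingers": 1}, {"xyz": [1.2, 0.1, 0], "delta_rot": [0, 0, 0], "fingers": 1}, {"xyz": [1.6, 0.1, 0], "delta_rot": [0, 0, 0], "fingers": 1}, {"xyz": [2, 0.1, 0], "delta_rot": [0, 0, 0], "fingers": 1}])

```text
clock: 27.5
tcp_pos: [0.5769, -0.2323, 0.0669]
orientation: [-3.135, 0.099, 0.019]
contact_force: [-16.8, 7.8, 5.9]
grip_width: 0.0171
```

Run:
```python
from h import *
seatnow();c,i=snap("w24");seatnow();goseat(0.00,dy=-.001)
```

```text
seat along -0.0166 lat 0.0011 z -0.0025 yaw err 0.18 pitch -0.69 F [-16.8413   7.8268   5.8648] t 27.5
seat along -0.0155 lat 0.0013 z -0.0023 yaw err 0.20 pitch -0.61 F [-10.8924   5.3712   4.2912] t 27.55
tcp target [ 0.5935 -0.2355  0.0689] xyz [ 1.57  0.23 -0.21] rot [-0.28  0.61  0.19] rows 0.4 0.1
```

View pics/w24.png

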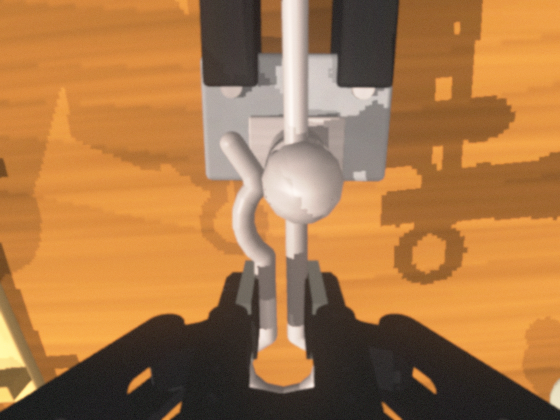

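jog_arm(rows=[{"xyz": [0.3, 0.2, -0.2], "delta_rot": [0, 0.5, 0], "fingers": 1}, {"xyz": [0.6, 0.2, -0.2], "delta_rot": [0, 0.5, 0], "fingers": 1}, {"xyz": [0.9, 0.2, -0.2], "delta_rot": [0, 0.5, 0], "fingers": 1}, {"xyz": [1.2, 0.2, -0.2], "delta_rot": [0, 0.5, 0], "fingers": 1}, {"xyz": [1.4, 0.2, -0.2], "delta_rot": [0, 0.5, 0], "fingers": 1}])

```text
clock: 27.97
tcp_pos: [0.5915, -0.2331, 0.0684]
orientation: [-3.133, 0.096, 0.005]
contact_force: [1.0, 0.4, -1.0]
grip_width: 0.0169
```

Run:
```python
from h import *
seatnow();c,i=snap("w25");seatnow();goseat(0.00,dy=-.001)
```

```text
seat along -0.0021 lat 0.0013 z -0.0006 yaw err 0.29 pitch -0.20 F [ 0.9868  0.449  -0.9562] t 27.9667
seat along -0.0009 lat 0.0004 z -0.0002 yaw err 0.26 pitch -0.07 F [ 1.9389  0.1153 -1.0596] t 28.0167
tcp target [ 0.5935 -0.2355  0.0689] xyz [ 0.1   0.14 -0.01] rot [-0.33  0.08  0.26] rows 0.0 0.1
```

View pics/w25.png

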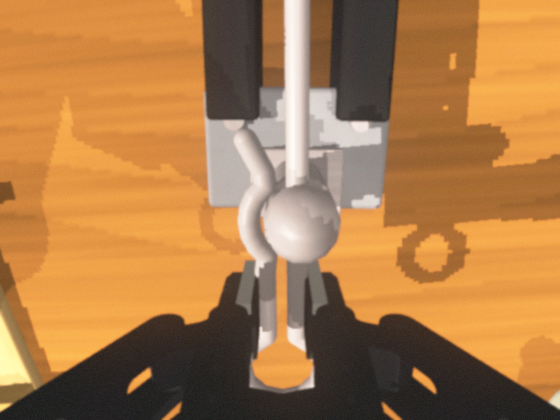

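jog_arm(rows=[{"xyz": [0, 0, 0], "delta_rot": [0, 0, 0], "fingers": 0.8}, {"xyz": [0, 0, 0], "delta_rot": [0, 0, 0], "fingers": 0.6}, {"xyz": [0, 0, 0], "delta_rot": [0, 0, 0], "fingers": 0.4}, {"xyz": [0, 0, 0], "delta_rot": [0, 0, 0], "fingers": 0.2}, {"xyz": [0, 0, 0], "delta_rot": [0, 0, 0], "fingers": 0.2}])

```text
clock: 28.43
tcp_pos: [0.5927, -0.2346, 0.069]
orientation: [-3.135, 0.098, 0.001]
contact_force: [0.8, 0.4, -0.1]
grip_width: 0.0648
```

Run:
```python
from h import *
o=state();c,i=snap("w26");tips("wrist","clip_seat","clip_neck","pin_foot")
print("pin axis at clip z",proj(c,[PIN,PIN+[0,0,.009]]))
```

```text
t 28.433 tcp [ 0.5927 -0.2346  0.069 ] rv [-3.1348  0.0976  0.0012] F [ 0.7654  0.3789 -0.0842] g 0.0648 q [ 0.5905  0.638  -0.4281  1.7467  0.3341  0.8318 -1.6241]
toolaxes cols
 [[ 0.9981 -0.0622 -0.0006]
 [-0.0622 -0.998   0.0053]
 [-0.0009 -0.0053 -1.    ]]
clip_seat []
clip_neck [([278.6, 292.3], 0.96)]
pin_foot [([295.0, 185.7], 0.96)]
pin axis at clip z [[296.5273 218.2483]
 [297.4314 226.7266]]
```

View pics/w26.png

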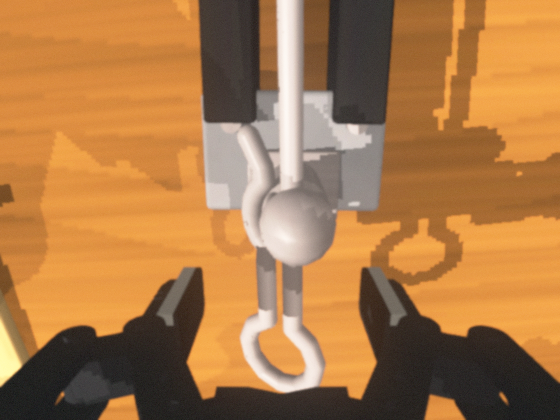

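jog_arm(rows=[{"xyz": [0, 0, -0.5], "delta_rot": [0, 0, 0], "fingers": 0}, {"xyz": [0, 0, -2], "delta_rot": [0, 0, 0], "fingers": 0}, {"xyz": [0, 0, -4.5], "delta_rot": [0, 0, 0], "fingers": 0}, {"xyz": [0, 0, -8], "delta_rot": [0, 0, 0], "fingers": 0}, {"xyz": [0, 0, -11], "delta_rot": [0, 0, 0], "fingers": 0}])

```text
clock: 29.05
tcp_pos: [0.5926, -0.2347, 0.1806]
orientation: [-3.134, 0.097, 0.002]
contact_force: [1.1, -0.8, -0.3]
grip_width: 0.0853
```

jog_arm(rows=[{"xyz": [-3, 0, -3], "delta_rot": [0, 0, 0], "fingers": 0}, {"xyz": [-6, 0, -3], "delta_rot": [0, 0, 0], "fingers": 0}, {"xyz": [-6, 0, -3], "delta_rot": [0, 0, 0], "fingers": 0}, {"xyz": [-6, 0, -3], "delta_rot": [0, 0, 0], "fingers": 0}, {"xyz": [-6, 0, -3], "delta_rot": [0, 0, 0], "fingers": 0}])

```text
clock: 29.47
tcp_pos: [0.533, -0.2313, 0.211]
orientation: [-3.134, 0.097, 0.001]
contact_force: [0.4, 0.2, 0.0]
grip_width: 0.0854
```

Run:
```python
from h import *
o=state();c,i=snap("w27");crop(i,200,0,400,260,3,"pics/w27c.png")
tips("wrist","clip_seat","clip_neck","clip_eye","clip_leg","pin_foot")
s=imaging.grab_frame("scene");cv2.imwrite("pics/s27.png",s);crop(s,120,180,210,280,6,"pics/s27c.png")
t=imaging.grab_frame("top");cv2.imwrite("pics/t27.png",t);crop(t,340,110,410,210,6,"pics/t27c.png")
```

```text
t 29.467 tcp [ 0.533  -0.2313  0.211 ] rv [-3.1344  0.0969  0.0008] F [0.4456 0.2156 0.0356] g 0.0854 q [ 0.6968  0.3903 -0.4999  1.7783  0.2082  1.0282 -1.5126]
toolaxes cols
 [[ 0.9981 -0.0618 -0.0004]
 [-0.0618 -0.9981  0.0057]
 [-0.0007 -0.0056 -1.    ]]
clip_seat []
clip_neck [([283.9, 121.0], 0.92), ([282.8, 160.7], 0.16)]
clip_eye [([283.2, 163.0], 0.95)]
clip_leg []
pin_foot [([293.6, 72.7], 0.58)]
```

View pics/w27c.png

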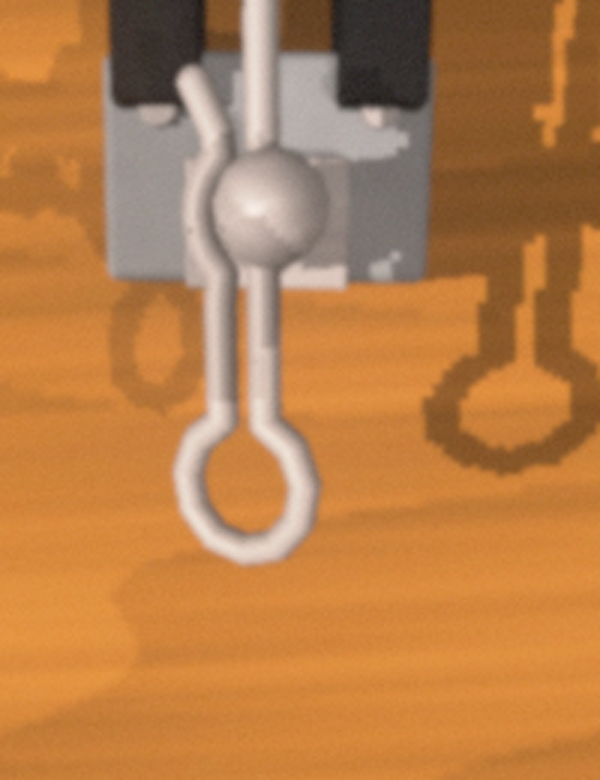

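View pics/s27c.png

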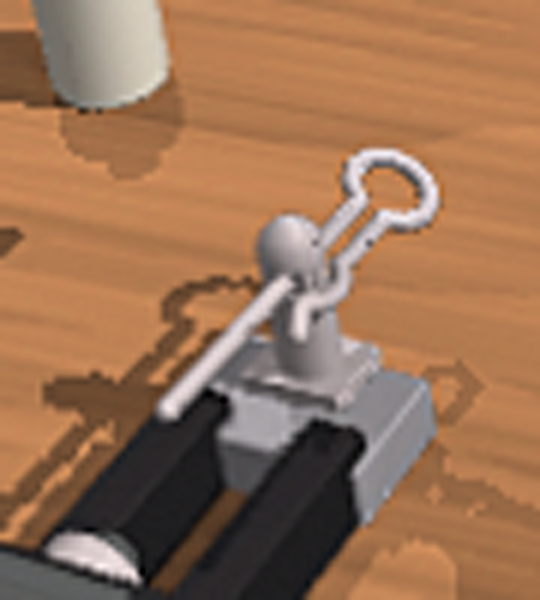

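View pics/t27c.png

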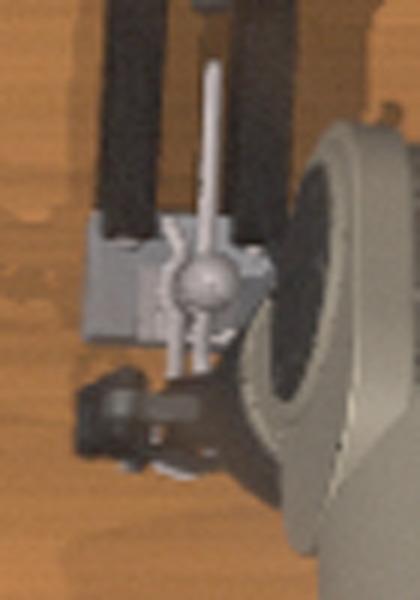

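Run:
```python
from h import *
c=lc("w27");y=np.radians(MY);u=np.array([np.cos(y),np.sin(y)]);v=np.array([-u[1],u[0]])
for z in (.078,.086):
    e=toz(c,(282.5,163),z)[:2]-PIN[:2]; print("eye along,lat",e@u,e@v,"seat along",e@u+.064)
f=lambda x,y_:(x/3+200,y_/3)
a=toz(c,f(263,420),.086)[:2];b=toz(c,f(261,10),.086)[:2];print("leg yaw rel",np.degrees(np.arctan2(*(b-a)[::-1]))-MY,"lat",(a-PIN[:2])@v,(b-PIN[:2])@v)
d=toz(c,f(271,207),.095)[:2]-PIN[:2];print("dome",d@u,d@v)
# tip in scene
S=cam("scene");q=(168/6+120,410/6+180);print("scene tip @z",[ (toz(S,q,z)[:2]-PIN[:2])@u for z in (.08,.086)],[(toz(S,q,z)[:2]-PIN[:2])@v for z in (.08,.086)])
q=(211/6+340,66/6+110);T=cam("top");print("top tip",(toz(T,q,.086)[:2]-PIN[:2])@u)
q=(206/6+340,283/6+110);print("top dome",(toz(T,q,.095)[:2]-PIN[:2])@u)
c2,i2=snap("w28");print(np.abs(i2.astype(int)-cv2.imread("pics/w27.png").astype(int))[0:250].mean()); 
print([ (k,[np.round(d["position"],1).tolist() for d in imaging.find_in("scene",k)][:1]) for k in ("screwdriver","glue","offcut")])
```

```text
eye along,lat -0.06585078610250905 0.0047343495506765145 seat along -0.00185078610250905
eye along,lat -0.06446477816057186 0.004718272856858765 seat along -0.0004647781605718604
leg yaw rel 0.779235535246686 lat 0.001097664120175862 0.002317621021611834
dome -6.708921649984691e-05 -0.0001445998474145366
scene tip @z [np.float64(0.08706957917646181), np.float64(0.09241239645767295)] [np.float64(-0.0009501814267761633), np.float64(0.0036567095988031964)]
top tip 0.0982017820264197
top dome -0.0009680189532888365
2.5749238095238094
[('screwdriver', [[135.2, 178.3]]), ('glue', [[136.6, 178.2]]), ('offcut', [[240.3, 307.8]])]
```

```bash
python3 -c "
from bench import r
print(r.hand_in())"
```

```text
the job is handed in; nothing more can be done
None
```

The R-clip is off its hook and sits with its leg through the locking pin's cross-hole, bow sprung round the pin. I handed the job in with the clock at about 29.7 s of the 72 s; it reported no verdict.

**What I did**
- **Hook:** I gripped the middle-sized clip by its leg, let go, and gripped it again with the tool turned half round. My rough arm model showed the first grip would run the last joint out of range when tilting. Then I raised it, tipped the leg up 48°, and backed the eye off without a force spike.
- **Rest:** I laid it across both strips and let go. The wrist picture afterwards showed the eye on one strip and the leg end on the other.
- **Pin:** I felt the pin top at about 0.108 m, so I took the hole centre as 0.086 m. I took the clip by its neck and pushed it home. The wrist force read about 17 N along x at the end of one move (nearly 20 N in all), and under 2 N once the bow was past.

**Last checks**
- **Position:** the seat point is about 0 to 2 mm short of the pin's axis along the hole. The leg is about 1 to 2 mm to one side and about 0.8° off the hole's direction. The leg tip shows beyond the pin.
- **Bow and gripper:** the bow looks shut round the pin in the pictures; I could not measure its joint angle. The gripper is open and about 10 cm clear.

**What disagreed**
- **Roll:** once let go, the clip rolled about its leg with the bow side down. The judging rules do not mention roll.
- **Pin height:** the cameras put the pin top at 0.103 to 0.112 m, depending on the views; I trusted the touch.
- **Stillness:** the two last wrist pictures differ slightly (about 2.6 grey levels on average). I put this down to noise or the arm settling and did not test it further.
- **Bystanders:** I never touched the screwdriver, bottle or offcut on purpose. At the end the network found the offcut about where it had been, but placed the screwdriver on the bottle, so that check tells nothing about the screwdriver.

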